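# Set the guest tray: cup mouth-down in its recess

## Robot

A 7-joint arm with a two-finger parallel gripper is mounted at the origin on the work surface. World frame = base frame: x ahead of the robot, y to its left, z up, the work surface at z = 0. Lengths are in m, angles in rad, forces in N, time in s.
With the tool pointing down it reaches from about 0.425 to 0.975 m from the base axis. Payload 16.7 kg.
Tool frame: the origin (TCP) lies at the very end of the fingers, on their centre line; the grasp point (between the pads) lies 19 mm behind it; z points along the fingers, y is the direction in which the jaws open and shut (so a half turn about z gives the same grasp; the last joint's range is limited). The gripper opens to 85 mm and grips with 20 to 120 N. Pads are 22 mm wide; open, the fingers measure 114 mm over their backs; the gripper's body (76 mm by 85 mm) begins 54 mm behind the grasp point. The pads swing forward as they close: fully open they stand 13 mm farther back than shut.
Start: joints at [1.04, 0.426, 0.074, 1.606, -0.034, 1.111, -0.067], TCP at [0.251, -0.627, 0.209] pointing down, gripper open.
Joint ranges: [-2.85, 2.85], [-0.5, 2.14], [-1.23, 1.37], [0.21, 2.46], [-1.02, 4.16], [0.16, 2.05], [-2.73, 2.73]. Speed limits (rad/s): [1.89, 1.89, 2.39, 2.39, 3.01, 3.01, 3.01].

## Interface

Orientations are given as a unit quaternion [w, x, y, z].
In Python, from plant import robot gives the robot as it stands. The module is installed in compiled form; this text tells all that it offers.
- The arm moves only by the tool step_arm, never from a script. Its argument "motion" is a list of rows, each a list of 7 numbers: the turn, a rotation vector about the world's x, y, z in degrees, then the shift along the world's x, y, z in mm, then the opening, from 0 (shut) to 1 (fully open). In form: [[wx, wy, wz, x, y, z, hand], ...]. A call has 1 to 10 rows; each row shifts and turns the commanded pose from where the row before left it; what a row does not reach is not made up. A row lasts 1/10 s, in which the tool goes at most 50 mm and 8.59 degrees, less where a joint would pass 70% of its speed; a pose out of reach is approached as far as the arm can. A call with a gripper value outside its range is refused whole. The fingers move at their own pace and stop on an object; "force" is the grip in N (left out, the last holds). Time passes only in rows, so rows that do not move let the fingers close. It gives the time, the measured TCP pose, the force and the opening at its end, in the units of the state.
- robot.get_obs(): the state, without advancing time (a new reading comes with each control period).
- robot.get_image(name): name is "scene" or "top" or "wrist"; returns the picture (384x512x3 uint8, red, green, blue); there is no depth.
- robot.camera_info(name): a dict with "camera_matrix" (3x3 intrinsics, pixels), "cam_to_world" (4x4, takes a point from camera to world coordinates); the wrist camera has in their place "mount" (4x4, takes a point from camera to tool coordinates, whose origin is the TCP and whose axes are the flange's). Camera axes: x right, y up, looking along -z (the intrinsics and any distortion apply to the point x, -y, -z); pixel columns grow to the right and rows downward; lengths in m; the calibration is good to about 2 mm. The wrist camera is an equidistant fisheye: a pixel r from the principal point sees the ray r / f radians off the axis. A picture is of the moment at which its call begins: read the wrist's pose just before it. camera_info takes no time and is no camera call.
- robot.close_job(): hands the job in, once; it reports no verdict.
Trained networks look in the newest picture that a camera, given by its name, has taken for a name from the list of things; names that differ only in an ending like _2 or _b are one class to them, and where a whole thing is asked for, a point or a joint stands for the part that bears it (a point fixed in the world has none). Each returns a list of dicts, best first, with "confidence" (0 to 1); they miss things now and then, are a little off and sometimes report something else, mostly with a low value. They report only what shows in the picture. A call takes as long as a camera call.
- robot.regions_of(camera, name): "pixels" (384x512 bool, what is visible of it) and "at" ([column, row] in pixels, amid what is visible of it).
The state is a dict: "t": time; "qpos": joint angles; "qd": joint speeds; "joint_torque": joint torques, N m; "ee_pos": TCP position; "tool_rot": TCP orientation; "wrist_force": force on the tool from outside, world axes, zero at the start; "torque": the same for the moment, N m; "gripper_width": finger opening in m.
Only numpy, scipy, OpenCV 4.12 (cv2) and the standard library are available. Lean on these libraries where they do the work, as an engineer would, in place of code of your own. Each camera call takes 0.05 s, during which the arm holds its last target.

## Task

Reset the guest-room tea tray. First clear the green tea tin out of the tray recess it was left in and stand it upright in the middle of the round cork coaster; then turn the upright square cup over and set it mouth-down, fully home and flat in that recess, beside the cup already stored that way. Put the cup down each time rather than dropping it, and do not disturb the stored cup or the other things on the table.

Things in the scene. Friction and masses are not known exactly. Their poses are not given: they have to be found in the camera images.
- tray: Red tray, fixed to the table, 130 (x) x 230 (y) x 12 mm high; origin at the centre of its underside, z up. Two square recesses, 56 x 56 mm, 7 mm deep (recess floor 5 mm above the table), sides parallel to the tray's x and y, centres at y = -53 and +53 mm. At the start one holds the stored cup and the other the tin; which is which varies.
- pocket_a (a point): Centre of the floor of the tray's recess at tray y = -53 mm, 5 mm above the table; axes as the tray's.
- pocket_b (a point): Centre of the floor of the tray's recess at tray y = +53 mm, 5 mm above the table; axes as the tray's.
- coaster: Round cork coaster, fixed to the table, 100 mm diameter, 5 mm thick; origin at the centre of its underside. The tray and the coaster may be on either side. Unlisted equipment (kettle, books, boxes, clock) stands along the table's edges, more than 0.45 m to either side or 0.8 m ahead of the robot's base.
- cup: The cup to turn over: heavy white square-sided tumbler without a handle, 48 x 48 mm outside, 60 mm tall, walls 4.5 mm and base 7 mm thick, with navy bands near its mouth, 140 to 260 g, hollow and open at the mouth. Origin at the centre of its base (outside), z towards the mouth (centre of the cup at z = 30 mm), x and y square to its side faces. It starts standing mouth-up on the table. It also lies stably on a side face.
- cup_mouth (a point): Centre of the cup's mouth, in the plane of its rim, 60 mm from the base.
- spare_cup: The stored cup, the same as the other (48 x 48 x 60 mm), already mouth-down in one of the recesses; origin at the centre of its base, which is now on top (65 mm above the table). Leave it alone.
- tin: Green square tea tin with brass trim, closed, 44 x 44 x 80 mm tall, 130 to 250 g, standing in one recess; origin at the centre of its underside, z up, x and y square to its sides.
- pot: Bystander: amber glass honey jar, 46 mm diameter, 70 mm tall, standing between the tray and the robot; origin at the centre of its underside.
- holder: Bystander: round blue and white scalloped ceramic holder with a small brass knob, 76 mm diameter, 59 mm tall; origin at the centre of its underside.
- boat: Bystander: boat-shaped wooden dish, 225 mm long (its x) x 65 mm wide x 30 mm tall; origin at the centre of its underside.
- spoon: Bystander: steel teaspoon lying flat near the robot, 140 mm long (its x), under 20 mm tall; origin at the centre of its underside.
- jug: Bystander: white ceramic jar with a blue lid, 52 mm diameter, 75 mm tall, standing beside the cup; origin at the centre of its underside.

How it is judged:
By the outcome, as a careful person would: the job done as asked, in the order asked, and still so for the second after the job is handed in, with the robot touching nothing.
It also fails if it takes over 72 s, if anything falls off the work surface, if the arm or the gripper's body presses on something with over 40 N, if the wrist force passes 120 N, or if a joint passes its speed limit or range.

## Working session

There is one attempt and no reset: what is moved stays moved. The work goes in short steps, Python scripts to look and compute and a tool call to move; the robot and the scene stay as the last step left them, time stands still between calls to the robot, and variables do not carry over. Pictures are saved under pics/ and viewed, and the job is handed in when it is done.

Besides the shell and the picture viewer there is one more tool, called after "Request:" by a JSON object that holds its "op" and its "data". step_arm: Moves the arm, as the interface text tells. Its arguments: {"type":"object","properties":{"motion":{"type":"array"},"force":{"type":"number"}},"required":["motion"]}

```bash
mkdir -p pics; ls; python3 - <<'E'
from plant import robot
import cv2,numpy as np
np.set_printoptions(precision=4,suppress=True)
print(robot.get_obs())
for n in ["scene","top","wrist"]:
    print(n,robot.camera_info(n))
    im=robot.get_image(n); cv2.imwrite(f"pics/{n}0.png",im[:,:,::-1])
for c in ["top","scene"]:
  for n in ["tray","coaster","cup","tin","pot","holder","boat","spoon","jug"]:
    for r in robot.regions_of(c,n)[:3]:
        print(c,n,round(r["confidence"],2),r["at"],r["pixels"].sum())
E
```

```text
pics
{'t': 0.0, 'qpos': array([ 1.0405,  0.4267,  0.0738,  1.6066, -0.0341,  1.1108, -0.0671]), 'qd': array([-0.0016, -0.0001,  0.0003,  0.0011,  0.0009, -0.0022, -0.    ]), 'joint_torque': array([ -0.0008, -94.9868,   3.7606, -46.3519,   0.0192,   0.0102,
        -0.    ]), 'ee_pos': array([ 0.2507, -0.6262,  0.2082]), 'tool_rot': array([-0.0006,  0.9819,  0.1893, -0.0002]), 'wrist_force': array([-0.6769,  0.5066,  0.4086]), 'torque': array([-0.0075, -0.016 , -0.0209]), 'gripper_width': 0.08580601177317859}
scene {'camera_matrix': array([[419.8127,   0.    , 260.8611],
       [  0.    , 419.8127, 189.5512],
       [  0.    ,   0.    ,   1.    ]]), 'cam_to_world': array([[-0.6582, -0.4824,  0.578 ,  1.228 ],
       [ 0.7529, -0.4164,  0.5097,  0.6345],
       [-0.0052,  0.7707,  0.6372,  0.807 ],
       [ 0.    ,  0.    ,  0.    ,  1.    ]])}
top {'camera_matrix': array([[359.6282,   0.    , 253.5861],
       [  0.    , 359.6282, 198.5852],
       [  0.    ,   0.    ,   1.    ]]), 'cam_to_world': array([[-0.0055,  0.9974, -0.0715,  0.5041],
       [-1.    , -0.0051,  0.0062,  0.0337]
[... 586 characters left out ...]
.0, 274.0] 361
top tin 0.42 [190.7, 263.0] 379
top pot 0.85 [365.9, 275.5] 368
top holder 0.71 [382.1, 209.6] 468
top boat 0.93 [244.0, 128.5] 1342
top spoon 0.71 [243.3, 131.5] 1251
top spoon 0.6 [278.8, 283.7] 513
top spoon 0.4 [366.7, 274.8] 383
top jug 0.66 [126.6, 243.5] 416
top jug 0.54 [276.7, 281.9] 511
scene tray 0.74 [196.9, 170.0] 1237
scene coaster 0.65 [317.1, 231.2] 825
scene cup 0.73 [337.4, 195.2] 578
scene tin 0.44 [206.3, 243.3] 1502
scene tin 0.22 [229.2, 203.6] 655
scene pot 0.74 [194.4, 166.9] 1186
scene pot 0.62 [229.9, 134.8] 284
scene holder 0.6 [228.9, 201.6] 644
scene boat 0.94 [206.6, 247.8] 1373
scene spoon 0.61 [281.1, 163.4] 264
scene jug 0.68 [384.0, 228.8] 609
```

```bash
python3 - <<'E'
import cv2
a=cv2.imread("pics/top0.png")[80:340,60:460]
cv2.imwrite("pics/topz.png",cv2.resize(a,None,fx=2,fy=2,interpolation=cv2.INTER_CUBIC)[:600])
a=cv2.imread("pics/scene0.png")[90:330,90:460]
cv2.imwrite("pics/scz.png",cv2.resize(a,None,fx=2,fy=2,interpolation=cv2.INTER_CUBIC)[:600])
E
```

```text
(no output)
```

View pics/topz.png

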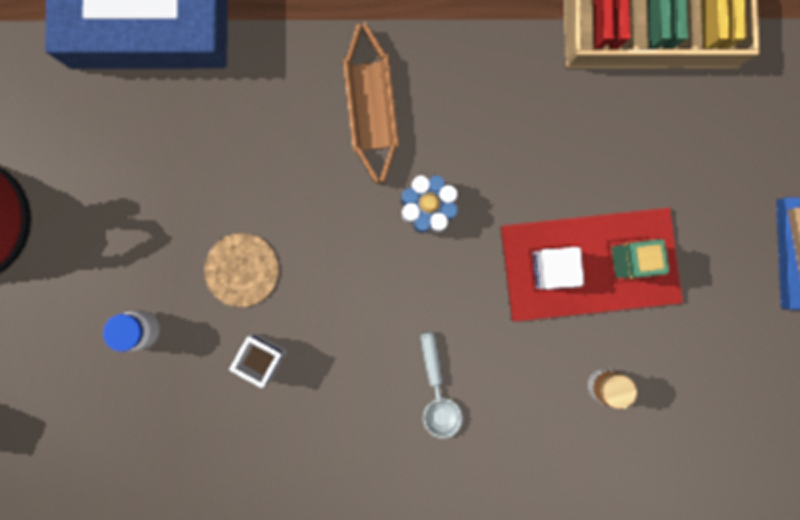

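View pics/scz.png

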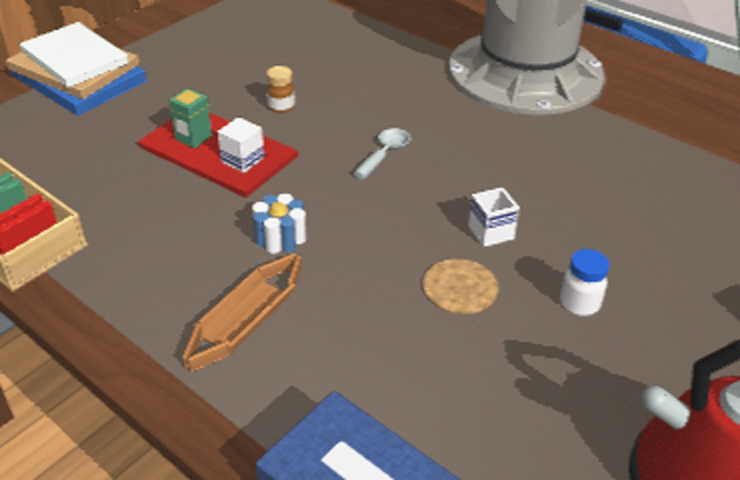

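View pics/wrist0.png

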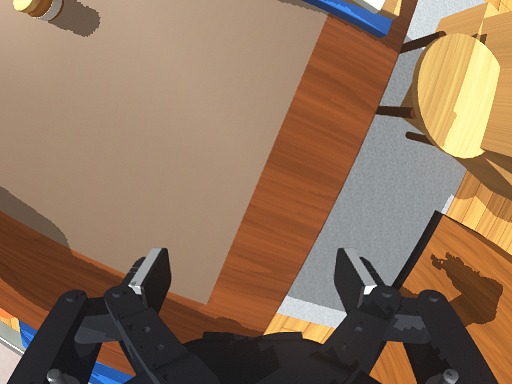

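```bash
cat > h.py <<'E'
import numpy as np, cv2
from scipy.spatial.transform import Rotation as R
np.set_printoptions(precision=4,suppress=True)
CI=None
def info(n):
    from plant import robot
    return robot.camera_info(n)
def pix2world(cam,uv,z,ee=None,rot=None):
    """uv Nx2 -> world points at plane z"""
    ci=info(cam);K=ci["camera_matrix"];uv=np.atleast_2d(np.asarray(uv,float))
    x=(uv[:,0]-K[0,2])/K[0,0]; y=(uv[:,1]-K[1,2])/K[1,1]
    if cam=="wrist":
        th=np.hypot(x,y); s=np.where(th>1e-9,np.sin(th)/np.maximum(th,1e-9),1)
        d=np.stack([x*s,-y*s,-np.cos(th)],1); T=tool(ee,rot)@ci["mount"]
    else:
        d=np.stack([x,-y,-np.ones_like(x)],1); T=ci["cam_to_world"]
    d=d@T[:3,:3].T; o=T[:3,3]
    return o+d*((z-o[2])/d[:,2])[:,None]
def tool(ee,rot):
    T=np.eye(4);T[:3,:3]=R.from_quat([rot[1],rot[2],rot[3],rot[0]]).as_matrix();T[:3,3]=ee;return T
def world2pix(cam,P,ee=None,rot=None):
    ci=info(cam);K=ci["camera_matrix"];P=np.atleast_2d(P)
    T=tool(ee,rot)@ci["mount"] if cam=="wrist" else ci["cam_to_world"]
    c=(P-T[:3,3])@T[:3,:3]
    if cam=="wrist":
        r=np.hypot(c[:,0],c[:,1]);th=np.arctan2(r,-c[:,2]);k=th/np.maximum(r,1e-12)
        x,y=c[:,0]*k,-c[:,1]*k
    else: x,y=-c[:,0]/c[:,2],c[:,1]/c[:,2]
    return np.stack([K[0,0]*x+K[0,2],K[1,1]*y+K[1,2]],1)
E
python3 - <<'E'
from h import *
def tz(p): return np.array(p)/2+[60-.25,80-.25]
p=lambda c,z: pix2world("top",tz(c),z)
tr=p([(501,226),(671,209),(683,301),(512,320)],.012); print("tray",tr,tr.mean(0))
d=tr[0]-tr[1]+tr[3]-tr[2]; print("tray y axis yaw",np.degrees(np.arctan2(d[1],d[0]))-90)
c=p([(232,364),(257,337),(284,353),(262,386)],.06);print("cup",c,c.mean(0))
for n,q,z in [("tintop",(652,258),.085),("sparetop",(559,268),.065),("coaster",(242,270),.005),("jar",(619,392),.07),("holder",(429,203),.059),("jug",(124,331),.075),("boat",(373,105),.03),("spoonend",(428,335),.01),("spoonbowl",(443,418),.01)]:
    print(n,p(q,z)[0])
E
```

```text
tray [[ 0.5888 -0.126   0.012 ]
 [ 0.6108 -0.3578  0.012 ]
 [ 0.4861 -0.3698  0.012 ]
 [ 0.462  -0.1387  0.012 ]] [ 0.5369 -0.2481  0.012 ]
tray y axis yaw 5.696908988161539
cup [[0.4106 0.2263 0.06  ]
 [0.4445 0.1948 0.06  ]
 [0.4241 0.1604 0.06  ]
 [0.3828 0.1881 0.06  ]] [0.4155 0.1924 0.06  ]
tintop [ 0.5413 -0.3024  0.085 ]
sparetop [ 0.53   -0.1905  0.065 ]
coaster [0.5312 0.2255 0.005 ]
jar [ 0.3739 -0.2612  0.07  ]
holder [ 0.615  -0.0257  0.059 ]
jug [0.4539 0.3584 0.075 ]
boat [0.7514 0.0465 0.03  ]
spoonend [ 0.4425 -0.0258  0.01  ]
spoonbowl [ 0.3326 -0.0447  0.01  ]
```

Request:
{"op": "step_arm", "data": {"motion": [[0, 0, -4, 25, 35, 0, 1], [0, 0, -4, 25, 35, 0, 1], [0, 0, -4, 25, 35, 0, 1], [0, 0, -4, 25, 35, 0, 1], [0, 0, 0, 25, 35, 0, 1], [0, 0, 0, 25, 35, 0, 1], [0, 0, 0, 25, 35, 0, 1], [0, 0, 0, 25, 35, 0, 1], [0, 0, 0, 25, 35, 0, 1], [0, 0, 0, 15, 30, 0, 1]]}}

```text
t: 2.05
ee_pos: [0.4926, -0.2792, 0.2091]
tool_rot: [-0.0, 0.999, 0.052, 0.0]
wrist_force: [0.5, -0.4, -0.2]
gripper_width: 0.0856
```

```bash
python3 - <<'E'
from h import *
from plant import robot
o=robot.get_obs(); im=robot.get_image("wrist"); cv2.imwrite("pics/w1.png",im[:,:,::-1])
print(o['t'],o['ee_pos'],o['tool_rot'],o['qpos'])
np.savez("w1.npz",ee=o['ee_pos'],rot=o['tool_rot'])
for n in ["tin","tray","spare_cup"]:
    for r in robot.regions_of("wrist",n)[:2]:
        print(n,round(r["confidence"],2),r["at"],r["pixels"].sum(),)
E
```

```text
2.05 [ 0.4926 -0.2792  0.2091] [-0.0001  0.9987  0.0516  0.0004] [ 0.4545  0.2514 -0.0618  1.8498  0.0172  1.0402 -1.0818]
tin 0.63 [275.7, 136.8] 2005
tray 0.83 [232.0, 122.5] 14692
tray 0.68 [276.9, 135.7] 2035
spare_cup 0.72 [180.5, 135.1] 2326
```

View pics/w1.png

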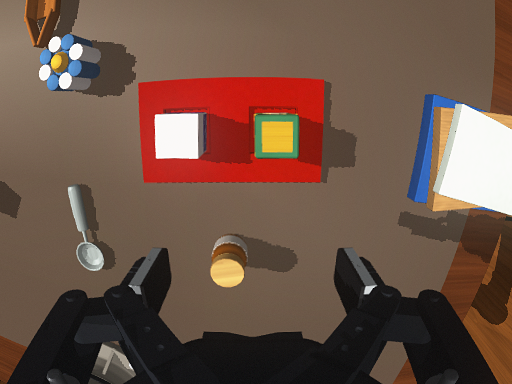

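```bash
cat >> h.py <<'E'
def rect(mask,cam,z,ee,rot):
    n,l,st,_=cv2.connectedComponentsWithStats(mask.astype(np.uint8))
    k=1+np.argmax(st[1:,4]); m=(l==k).astype(np.uint8)
    c=max(cv2.findContours(m,cv2.RETR_EXTERNAL,cv2.CHAIN_APPROX_NONE)[0],key=cv2.contourArea)[:,0,:]
    P=pix2world(cam,c,z,ee,rot)[:,:2]
    (cx,cy),(w,h),a=cv2.minAreaRect((P*1000).astype(np.float32))
    return (cx,cy),(w,h),a,int(m.sum())
E
python3 - <<'E'
from h import *
d=np.load("w1.npz");ee,rot=d['ee'],d['rot']
im=cv2.imread("pics/w1.png");b,g,r=[im[:,:,i].astype(int) for i in range(3)]
red=(r>80)&(g<40)&(b<40); red[200:]=0;red[:,360:]=0
m=cv2.morphologyEx(red.astype(np.uint8),cv2.MORPH_CLOSE,np.ones((3,3)))
print("tray",rect(m,"wrist",.012,ee,rot))
roi=np.zeros_like(red);roi[105:165,245:305]=1
print(im[115:162:3,276].tolist()); print(im[140,250:302:3].tolist())
print(im[135,150:212:3].tolist())
z=cv2.resize(im[70:200,130:340],None,fx=3.8,fy=3.8,interpolation=cv2.INTER_CUBIC);cv2.imwrite("pics/w1z.png",z)
E
```

```text
tray ((536.6630859375, -246.57492065429688), (129.33175659179688, 229.84060668945312), 5.88970422744751, 13946)
[[83, 127, 64], [102, 150, 79], [88, 160, 158], [49, 188, 237], [51, 187, 238], [52, 191, 239], [51, 192, 240], [51, 184, 234], [48, 192, 238], [49, 192, 240], [52, 194, 240], [47, 188, 237], [45, 188, 246], [103, 152, 75], [80, 119, 60], [12, 27, 198]]
[[14, 23, 129], [13, 20, 137], [104, 153, 75], [104, 152, 77], [65, 183, 221], [50, 191, 238], [51, 188, 237], [51, 190, 238], [49, 189, 238], [50, 190, 238], [50, 188, 237], [50, 189, 238], [50, 188, 237], [50, 190, 238], [54, 187, 245], [102, 152, 79], [56, 87, 64], [16, 26, 137]]
[[34, 40, 192], [31, 38, 191], [254, 255, 252], [247, 249, 250], [248, 249, 251], [247, 249, 250], [248, 249, 251], [247, 249, 250], [247, 249, 250], [247, 249, 250], [247, 249, 251], [247, 249, 251], [247, 249, 250], [248, 249, 250], [248, 249, 251], [247, 249, 251], [98, 102, 116], [101, 105, 117], [57, 41, 51], [30, 37, 144], [29, 33, 125]]
```

View pics/w1z.png

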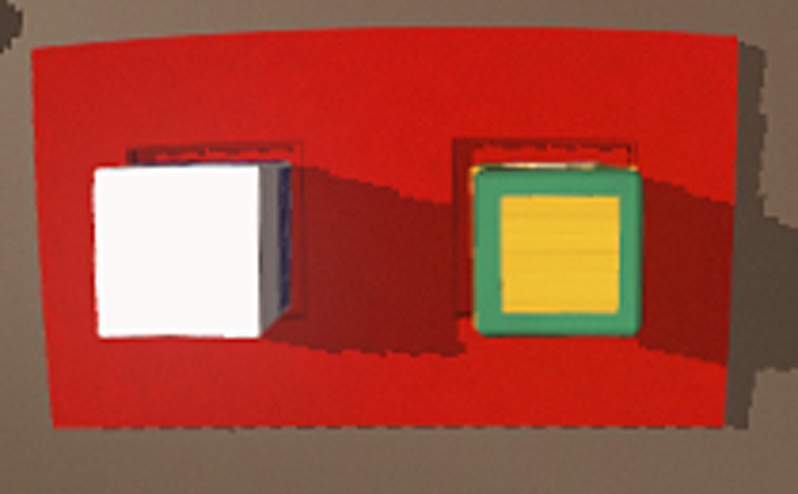

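```bash
python3 - <<'E'
from h import *
d=np.load("w1.npz");ee,rot=d['ee'],d['rot']
im=cv2.imread("pics/w1.png");b,g,r=[im[:,:,i].astype(int) for i in range(3)]
roi=np.zeros(b.shape,bool);roi[105:165,245:305]=1
print("tin yellow",rect((r>180)&(g>140)&(b<110)&roi,"wrist",.085,ee,rot))
t=(g>r+20)|((r>180)&(g>140)&(b<110));t=t&roi;t[:113]=0
print("tin top",rect(t,"wrist",.085,ee,rot))
roi=np.zeros(b.shape,bool);roi[105:165,145:225]=1
print("spare",rect((b>200)&roi,"wrist",.065,ee,rot))
th=np.radians(5.89)
for y in(-53,53): print(536.7-y*np.sin(th),-246.6+y*np.cos(th))
E
```

```text
tin yellow ((541.0947265625, -298.9185791015625), (28.76359748840332, 29.683677673339844), 6.67054557800293, 929)
tin top ((541.9280395507812, -298.1529541015625), (42.71406555175781, 43.144813537597656), 6.718371391296387, 1841)
spare ((529.882080078125, -193.61697387695312), (47.884300231933594, 47.03865051269531), 4.017425537109375, 1882)
542.1388031219971 -299.3201993603984
531.261196878003 -193.87980063960157
```

Request:
{"op": "step_arm", "data": {"motion": [[0, 0, 0.8, 25, -10, 0, 1], [0, 0, 0, 24, -9.5, 0, 1], [0, 0, 0, 0, 0, -40, 1], [0, 0, 0, 0, 0, -40, 1], [0, 0, 0, 0, 0, -35, 1], [0, 0, 0, 0, 0, -27, 1], [0, 0, 0, 0, 0, -27, 1], [0, 0, 0, 0, 0, 0, 1], [0, 0, 0, 0, 0, 0, 0.45], [0, 0, 0, 0, 0, 0, 0.3]], "force": 50}}

```text
t: 3.25
ee_pos: [0.5404, -0.3022, 0.0415]
tool_rot: [0.001, 0.998, 0.057, 0.001]
wrist_force: [-1.1, 1.3, -0.2]
gripper_width: 0.0593
```

Request:
{"op": "step_arm", "data": {"motion": [[0, 0, 0, 0, 0, 0, 0.3], [0, 0, 0, 0, 0, 0, 0.3], [0, 0, 0, 0, 0, 0, 0.3]], "force": 50}}

```text
t: 3.55
ee_pos: [0.5407, -0.3016, 0.0417]
tool_rot: [0.001, 0.998, 0.058, 0.001]
wrist_force: [-2.1, 1.9, 7.9]
gripper_width: 0.0434
```

Request:
{"op": "step_arm", "data": {"motion": [[0, 0, 0, 0, 0, 3, 0.3], [0, 0, 0, 0, 0, 10, 0.3], [0, 0, 0, 0, 0, 25, 0.3], [0, 0, 0, 0, 0, 30, 0.3], [0, 0, 0, 0, 0, 30, 0.3], [0, 0, 0, 0, 0, 12, 0.3], [0, 0, 0, 0, 20, 0, 0.3], [0, 0, 0, 0, 30, 0, 0.3], [0, 0, 0, 0, 40, 0, 0.3], [0, 0, 0, 0, 40, 0, 0.3]]}}

```text
t: 4.55
ee_pos: [0.5393, -0.17, 0.1499]
tool_rot: [-0.0, 0.998, 0.057, -0.0]
wrist_force: [0.4, 0.7, -1.3]
gripper_width: 0.0429
```

Request:
{"op": "step_arm", "data": {"motion": [[0, 0, 0, -5, 40, 0, 0.3], [0, 0, 0, -5, 40, 0, 0.3], [0, 0, 0, -5, 40, 0, 0.3], [0, 0, 0, -5, 40, 0, 0.3], [0, 0, 0, -5, 40, 0, 0.3], [0, 0, 0, -5, 40, 0, 0.3], [0, 0, 0, -5, 40, 0, 0.3], [0, 0, 0, -5, 20, 0, 0.3], [0, 0, 0, 0, 0, 0, 0.3], [0, 0, 0, 0, 0, 0, 0.3]]}}

```text
t: 5.55
ee_pos: [0.4996, 0.1288, 0.1499]
tool_rot: [0.0, 0.998, 0.058, -0.0]
wrist_force: [0.2, -0.6, -2.2]
gripper_width: 0.0431
```

```bash
cat > shot.py <<'E'
from h import *
from plant import robot
import sys
c,n=sys.argv[1:3]
o=robot.get_obs(); im=robot.get_image(c); cv2.imwrite(f"pics/{n}.png",im[:,:,::-1])
print(o['t'],o['ee_pos'],o['tool_rot'],o['qpos'],o['gripper_width'])
np.savez(n+".npz",ee=o['ee_pos'],rot=o['tool_rot'])
E
python3 shot.py wrist w2
```

```text
5.55 [0.4996 0.1288 0.1499] [ 0.0001  0.9983  0.0581 -0.0001] [-0.1412  0.2486 -0.2718  2.0047  0.0847  0.8991 -1.9124] 0.043092255473267775
```

View pics/w2.png

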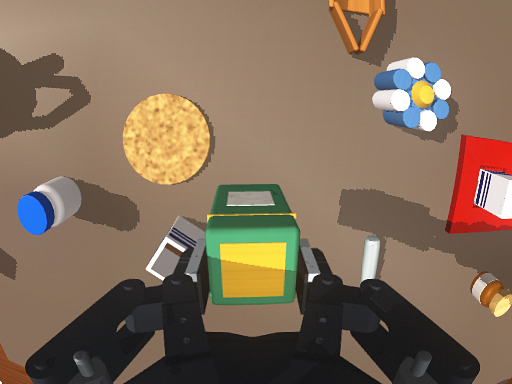

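```bash
python3 - <<'E'
from h import *
d=np.load("w2.npz");ee,rot=d['ee'],d['rot']
im=cv2.imread("pics/w2.png");b,g,r=[im[:,:,i].astype(int) for i in range(3)]
m=((r-b)>60).astype(np.uint8); m[:,225:]=0;m[:80]=0;m[195:]=0
c=max(cv2.findContours(m,cv2.RETR_EXTERNAL,cv2.CHAIN_APPROX_NONE)[0],key=cv2.contourArea)[:,0,:]
P=pix2world("wrist",c,.005,ee,rot)[:,:2]*1000
print(cv2.fitEllipse(P.astype(np.float32)),cv2.minEnclosingCircle(P.astype(np.float32)))
# tin lateral/bottom: where is tin in hand: top face yellow at approx z = ee.z+ 0.045
t=((r>180)&(g>140)&(b<110)).astype(bool); t[:235]=0;t[310:]=0;t[:,:215]=0;t[:,290:]=0
print("tin",rect(t,"wrist",ee[2]+.0435,ee,rot),ee)
E
```

```text
((530.9966430664062, 227.67884826660156), (99.45269775390625, 99.58053588867188), 81.4007797241211) ((530.9229736328125, 227.78778076171875), 50.41147232055664)
tin ((499.93316650390625, 128.16468811035156), (30.531591415405273, 30.562244415283203), 7.689846038818359, 3397) [0.4996 0.1288 0.1499]
```

Request:
{"op": "step_arm", "data": {"motion": [[0, 0, 0, 10, 30, 0, 0.3], [0, 0, 0, 10, 35, 0, 0.3], [0, 0, 0, 11, 34, 0, 0.3], [0, 0, 0, 0, 0, 0, 0.3], [0, 0, 0, 0, 0, -30, 0.3], [0, 0, 0, 0, 0, -30, 0.3], [0, 0, 0, 0, 0, -25, 0.3], [0, 0, 0, 0, 0, -12, 0.3], [0, 0, 0, 0, 0, 0, 0.3], [0, 0, 0, 0, 0, 0, 0.3]]}}

```text
t: 6.6
ee_pos: [0.5315, 0.2276, 0.0537]
tool_rot: [-0.0, 0.998, 0.057, 0.0]
wrist_force: [0.2, -0.1, -1.7]
gripper_width: 0.0434
```

Request:
{"op": "step_arm", "data": {"motion": [[0, 0, 0, 0, 0, -5, 0.3], [0, 0, 0, 0, 0, -4, 0.3], [0, 0, 0, 0, 0, -2, 0.3], [0, 0, 0, 0, 0, -1, 0.3], [0, 0, 0, 0, 0, 0, 0.3], [0, 0, 0, 0, 0, 0, 0.3]]}}

```text
t: 7.2
ee_pos: [0.5312, 0.2281, 0.0417]
tool_rot: [-0.0, 0.998, 0.058, 0.0]
wrist_force: [-2.2, -0.4, 9.7]
gripper_width: 0.043
```

Request:
{"op": "step_arm", "data": {"motion": [[0, 0, 0, 0, 0, 0, 0.8], [0, 0, 0, 0, 0, 0, 0.8], [0, 0, 0, 0, 0, 0, 0.8], [0, 0, 0, 0, 0, 20, 0.9], [0, 0, 0, 0, 0, 40, 1], [0, 0, 8, 0, 0, 40, 1], [0, 0, 8, 0, 0, 40, 1], [0, 0, 8, 0, -20, 10, 1], [0, 0, 8, -10, -20, 0, 1], [0, 0, 8, -20, -20, 0, 1]]}}

```text
t: 8.2
ee_pos: [0.5014, 0.1672, 0.1912]
tool_rot: [-0.0, 0.917, 0.398, 0.001]
wrist_force: [-0.3, -0.2, 0.2]
gripper_width: 0.0853
```

```bash
python3 shot.py wrist w3; python3 shot.py top t3
```

```text
8.2 [0.5014 0.1672 0.1912] [-0.      0.9174  0.398   0.0006] [-0.0714  0.2343 -0.4283  1.9309  0.115   0.9988 -1.3037] 0.08525606610091395
8.25 [0.498  0.1639 0.1907] [ 0.0007  0.9153  0.4027 -0.001 ] [-0.0679  0.2297 -0.4286  1.938   0.1142  0.9991 -1.2905] 0.08532422889916737
```

View pics/w3.png

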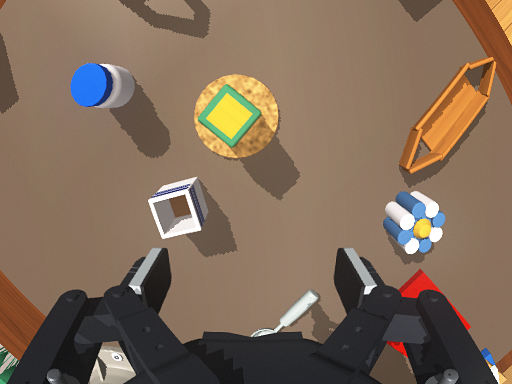

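```bash
cat > kin.py <<'E'
from h import *
from scipy.optimize import least_squares
D=[([1.0405,.4267,.0738,1.6066,-.0341,1.1108,-.0671],[.2507,-.6262,.2082],[-.0006,.9819,.1893,-.0002]),
([.4545,.2514,-.0618,1.8498,.0172,1.0402,-1.0818],[.4926,-.2792,.2091],[-.0001,.9987,.0516,.0004]),
([-.1412,.2486,-.2718,2.0047,.0847,.8991,-1.9124],[.4996,.1288,.1499],[.0001,.9983,.0581,-.0001]),
([-.0679,.2297,-.4286,1.938,.1142,.9991,-1.2905],[.498,.1639,.1907],[.0007,.9153,.4027,-.001])]
def fk(q,p,s):
    # p: base yaw off, tool yaw off, H, L1,L2,L3, e1,e2
    M=R.from_euler('Z',p[0]); t=np.array([0,0,p[2]])
    L=[None,None,p[3],None,p[4],None,p[5]]
    ax='ZYZYZYZ'
    for i in range(7):
        M=M*R.from_euler(ax[i],s[i]*q[i])
        if i in(2,): t=t+M.apply([p[6],0,p[3]])
        if i==4: t=t+M.apply([p[7],0,p[4]])
    M=M*R.from_euler('Z',p[1]); t=t+M.apply([0,0,p[5]])
    return t,M
E
python3 - <<'E'
from kin import *
import itertools
best=[]
for s in itertools.product([1,-1],repeat=4):
    S=[s[0],1,s[1],1,s[2],1,s[3]]
    def res(p):
        r=[]
        for q,x,w in D:
            t,M=fk(q,p,S); r+=list((t-x)*5); r+=list((M.inv()*R.from_quat([w[1],w[2],w[3],w[0]])).as_rotvec())
        return r+list(np.array(p[6:])*0.01)
    for b in(0,-1.57,1.57,3.14):
      for c in (0,1.57,3.14,-1.57):
        o=least_squares(res,[b,c,.36,.55,.5,.4,0,0]); best.append((o.cost,S,o.x))
best.sort(key=lambda a:a[0])
for b in best[:4]: print(b)
im=cv2.imread("pics/w3.png");cv2.imwrite("pics/w3z.png",cv2.resize(im[165:265,130:250],None,fx=6,fy=6,interpolation=cv2.INTER_CUBIC))
E
```

```text
(np.float64(0.0011555073514877773), [-1, 1, -1, 1, -1, 1, -1], array([-0.1068,  1.464 ,  1.8046,  0.6102,  0.4932,  1.9575, -0.0238,
       -0.0162]))
(np.float64(0.0011555073514878385), [-1, 1, -1, 1, -1, 1, -1], array([-0.1068,  1.464 ,  1.8046,  0.6102,  0.4932,  1.9575, -0.0238,
       -0.0162]))
(np.float64(0.0011555073514880013), [-1, 1, -1, 1, -1, 1, -1], array([-0.1068,  1.464 ,  1.8046,  0.6102,  0.4932,  1.9575, -0.0238,
       -0.0162]))
(np.float64(0.0011555073514880922), [-1, 1, -1, 1, -1, 1, -1], array([-0.1068,  1.464 ,  1.8046,  0.6102,  0.4932,  1.9575, -0.0238,
       -0.0162]))
```

View pics/w3z.png

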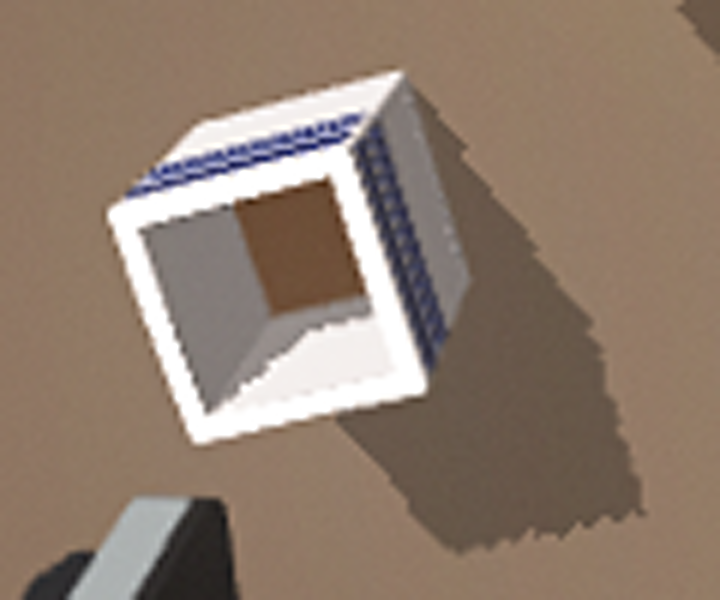

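```bash
python3 - <<'E'
from h import *
d=np.load("w3.npz");ee,rot=d['ee'],d['rot']
f=lambda L:np.array(L)/6+[130-.42,165-.42]
P=pix2world("wrist",f([(108,212),(352,145),(428,388),(197,443)]),.06,ee,rot)[:,:2]*1000
print(P,P.mean(0),[np.linalg.norm(P[i]-P[i-1]) for i in range(4)])
print(np.degrees(np.arctan2(*(P[1]-P[0]+P[2]-P[3])[::-1])),np.degrees(np.arctan2(*(P[3]-P[0]+P[2]-P[1])[::-1])))
B=pix2world("wrist",f([(205,122),(405,72),(470,282)]),.0,ee,rot)[:,:2]*1000
print(B,(B[0]+B[2])/2)
im=cv2.imread("pics/t3.png")[200:300,130:290];cv2.imwrite("pics/t3z.png",cv2.resize(im,None,fx=4,fy=4,interpolation=cv2.INTER_CUBIC))
# tin
im=cv2.imread("pics/w3.png");b,g,r=[im[:,:,i].astype(int) for i in range(3)]
m=((r-b)>60);m[:70]=0;m[165:]=0;m[:,:190]=0;m[:,285:]=0
t=(r>200)&(g>150)&(b<110)&m; 
print("tin",rect(t,"wrist",.085,ee,rot))
E
```

```text
[[403.1054 230.1153]
 [446.1311 206.9596]
 [422.5553 165.6033]
 [380.6544 187.9747]] [413.1115 197.6632] [np.float64(47.748146259154424), np.float64(48.86094931153683), np.float64(47.604161134649864), np.float64(47.49910559033828)]
-28.19468942577296 -118.8653246797043
[[404.6226 229.6945]
 [444.3034 206.9429]
 [421.1389 165.0466]] [412.8808 197.3705]
tin ((531.7137451171875, 230.9694061279297), (30.210119247436523, 30.328603744506836), 7.0170793533325195, 1092)
```

View pics/t3z.png

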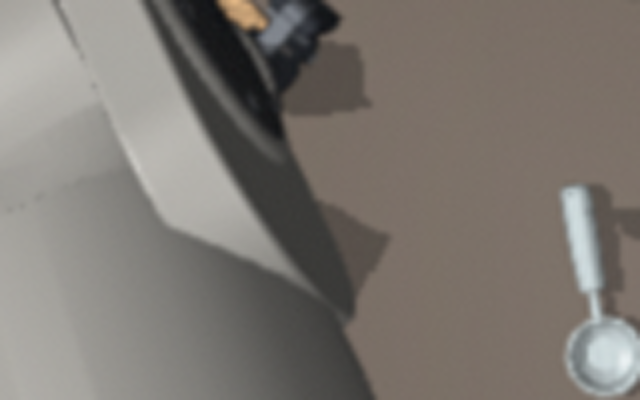

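Request:
{"op": "step_arm", "data": {"motion": [[8, 0, 0, 0, 0, 40, 1], [8, 0, 0, 0, 0, 20, 1], [8, 0, 0, 0, 0, 0, 1], [8, 0, 0, 0, 0, 0, 1], [0, 0, 0, 0, 0, 0, 1], [0, 0, 0, 0, 0, 0, 1]]}}

```text
t: 8.9
ee_pos: [0.501, 0.167, 0.2504]
tool_rot: [-0.253, 0.884, 0.379, 0.108]
wrist_force: [-0.1, 1.2, -0.2]
gripper_width: 0.0854
```

```bash
python3 -c "
from plant import robot
o=robot.get_obs()
for k in ('qpos','ee_pos','tool_rot'): print([round(float(x),4) for x in o[k]])"
```

```text
[0.3099, 0.1852, -0.4342, 1.9795, -0.5734, 1.0055, -0.5593]
[0.501, 0.167, 0.2504]
[-0.2529, 0.8835, 0.379, 0.1084]
```

Request:
{"op": "step_arm", "data": {"motion": [[-8, 8, 0, 0, 0, 0, 1], [-8, 8, 0, 0, 0, 0, 1], [-8, 8, 0, 0, 0, 0, 1], [-8, 8, 0, 0, 0, 0, 1], [0, 8, 0, 0, 0, 0, 1], [0, 0, 0, 0, 0, 0, 1], [0, 0, 0, 0, 0, 0, 1]]}}

```text
t: 9.6
ee_pos: [0.5011, 0.1692, 0.25]
tool_rot: [-0.159, 0.906, 0.324, -0.224]
wrist_force: [-0.1, -0.3, 0.6]
gripper_width: 0.0855
```

```bash
python3 -c "
from plant import robot
o=robot.get_obs()
for k in ('qpos','ee_pos','tool_rot'): print([round(float(x),4) for x in o[k]])"
```

```text
[0.0031, 0.4953, -0.3763, 1.5474, -0.1481, 1.5822, -1.2241]
[0.5011, 0.1692, 0.25]
[-0.1589, 0.9056, 0.3235, -0.2236]
```

```bash
cat >> kin.py <<'E'
D+=[([0.3099,0.1852,-0.4342,1.9795,-0.5734,1.0055,-0.5593],[.501,.167,.2504],[-.2529,.8835,.379,.1084]),
([.0031,.4953,-.3763,1.5474,-.1481,1.5822,-1.2241],[.5011,.1692,.25],[-.1589,.9056,.3235,-.2236])]
E
python3 - <<'E'
from kin import *
import itertools
best=[]
for s in itertools.product([1,-1],repeat=4):
    S=[s[0],1,s[1],1,s[2],1,s[3]]
    def res(p):
        r=[]
        for q,x,w in D:
            t,M=fk(q,p,S); r+=list((t-x)*5); r+=list((M.inv()*R.from_quat([w[1],w[2],w[3],w[0]])).as_rotvec())
        return r+list(np.array(p[6:])*0.01)
    for b in(0,-1.57,1.57,3.14):
      for c in (0,1.57,3.14,-1.57):
        o=least_squares(res,[b,c,.36,.55,.5,.4,0,0]); best.append((o.cost,S,o.x,o.fun))
best.sort(key=lambda a:a[0])
for b in best[:9:4]: print(b[:3]); 
print(np.round(best[0][3][:36].reshape(6,6),3))
E
```

```text
(np.float64(0.00825870527009182), [-1, 1, -1, 1, -1, 1, -1], array([-0.0997,  1.4761,  0.1851,  0.6429,  0.4635,  0.4035, -0.0229,
       -0.037 ]))
(np.float64(0.008258705270091976), [-1, 1, -1, 1, -1, 1, -1], array([-0.0997,  1.4761,  0.1851,  0.6429,  0.4635,  0.4035, -0.0229,
       -0.037 ]))
(np.float64(0.008258705270092493), [-1, 1, -1, 1, -1, 1, -1], array([-0.0997,  1.4761,  0.1851,  0.6429,  0.4635,  0.4035, -0.0229,
       -0.037 ]))
[[ 0.001 -0.005 -0.025  0.    -0.    -0.005]
 [-0.028  0.051 -0.007  0.    -0.    -0.005]
 [-0.008  0.029  0.003  0.     0.    -0.005]
 [-0.02  -0.004  0.006 -0.     0.    -0.005]
 [ 0.057  0.012  0.002  0.04  -0.034  0.01 ]
 [ 0.014 -0.032  0.022 -0.028 -0.045  0.01 ]]
```

```bash
cat >> kin.py <<'E'
def fk2(q,p):
    # p[0:7] joint offsets, H,L1,L2,L3, then xy offsets at elbow(2), wrist(2), tool... 
    M=R.identity(); t=np.array([0,0,p[7]])
    S=[-1,1,-1,1,-1,1,-1]; ax='ZYZYZYZ'
    for i in range(7):
        M=M*R.from_euler(ax[i],S[i]*q[i]+p[i])
        if i==0: t=t+M.apply([p[11],p[12],0])
        if i==2: t=t+M.apply([p[13],p[14],p[8]])
        if i==4: t=t+M.apply([p[15],p[16],p[9]])
        if i==5: t=t+M.apply([p[17],p[18],0])
    return t+M.apply([0,0,p[10]]),M
def fit(D,reg=.02):
    def res(p):
        r=[]
        for q,x,w in D:
            t,M=fk2(q,p); r+=list((t-x)*5); r+=list((M.inv()*R.from_quat([w[1],w[2],w[3],w[0]])).as_rotvec())
        return np.r_[r,(p-p0)[:6]*reg,(p-p0)[7:11]*.005,(p-p0)[11:]*.1]
    p0=np.r_[0,0,0,0,0,0,1.57,.36,.55,.5,.4,np.zeros(8)]
    return least_squares(res,p0)
E
python3 - <<'E'
from kin import *
for reg in (.1,.02,.005):
    o=fit(D,reg);print(o.cost,o.x);print(np.round(o.fun[:36].reshape(6,6),3))
E
```

```text
1.0382185332484289e-05 [-0.0003  0.0004 -0.0002 -0.0002 -0.0001 -0.0001  1.5703  0.2839  0.5542
  0.4933  0.3616  0.0003 -0.0282 -0.0001 -0.0352  0.0001 -0.0003  0.
 -0.0003]
[[ 0.  0. -0. -0.  0. -0.]
 [-0. -0. -0.  0.  0. -0.]
 [ 0.  0.  0.  0.  0. -0.]
 [-0. -0.  0. -0.  0.  0.]
 [ 0.  0. -0.  0. -0.  0.]
 [ 0.  0.  0. -0. -0.  0.]]
1.0380291856896482e-05 [-0.0003  0.0004 -0.0002 -0.0003 -0.0001 -0.0001  1.5703  0.2839  0.5542
  0.4933  0.3616  0.0003 -0.0282 -0.0001 -0.0352  0.0001 -0.0003  0.
 -0.0003]
[[ 0.  0. -0. -0.  0. -0.]
 [-0. -0. -0.  0.  0. -0.]
 [ 0.  0.  0.  0.  0. -0.]
 [-0. -0.  0. -0.  0.  0.]
 [ 0.  0. -0.  0. -0.  0.]
 [ 0.  0.  0. -0. -0.  0.]]
1.0380214759811606e-05 [-0.0003  0.0004 -0.0002 -0.0003 -0.0001 -0.0001  1.5703  0.2839  0.5542
  0.4933  0.3616  0.0003 -0.0282 -0.0001 -0.0352  0.0001 -0.0003  0.
 -0.0003]
[[ 0.  0. -0. -0.  0. -0.]
 [-0. -0. -0.  0.  0. -0.]
 [ 0.  0.  0.  0.  0. -0.]
 [-0. -0.  0. -0.  0.  0.]
 [ 0.  0. -0.  0. -0.  0.]
 [ 0.  0.  0. -0. -0.  0.]]
```

```bash
cat > ik.py <<'E'
from kin import *
P=fit(D,.1).x
lo=np.array([-2.85,-.5,-1.23,.21,-1.02,.16,-2.73])+.03; hi=np.array([2.85,2.14,1.37,2.46,4.16,2.05,2.73])-.03
def pose(az,beta,jaw=1):
    a=np.radians(az);b=np.radians(beta)
    z=np.array([np.sin(b)*np.cos(a),np.sin(b)*np.sin(a),-np.cos(b)])
    y=jaw*np.array([-np.sin(a),np.cos(a),0]); x=np.cross(y,z)
    return R.from_matrix(np.stack([x,y,z],1))
def ik(t,M,q0,w=.02):
    def res(q):
        x,m=fk2(q,P); return np.r_[(x-t)*10,(m.inv()*M).as_rotvec()*3,(q-q0)*w*.05]
    q0=np.clip(q0,lo+1e-3,hi-1e-3)
    o=least_squares(res,q0,bounds=(lo,hi),max_nfev=60)
    x,m=fk2(o.x,P); return o.x,np.linalg.norm(x-t),(m.inv()*M).magnitude()
def best(t,M,seeds):
    r=[]
    for s in seeds:
        q,e,a=ik(t,M,s)
        if e<.001 and a<.01: r.append((np.min(np.minimum(q-lo,hi-q)),q))
    return max(r,key=lambda v:v[0]) if r else None
E
cat > map.py <<'E'
from ik import *
import sys
rng=np.random.default_rng(0)
seeds=[np.array([0,.5,-.3,1.6,-.1,1.2,-1.2])]+[lo+(hi-lo)*rng.random(7) for _ in range(5)]
from concurrent.futures import ProcessPoolExecutor
def job(a):
    x,y,beta,az=a
    out=[]
    for j in(1,-1):
        M=pose(az,beta,j); g=np.array([x,y,.032]); t=g+M.as_matrix()[:,2]*.019
        b=best(t,M,seeds); out.append(None if b is None else b)
    return a,out
jobs=[(x,y,be,az) for (x,y) in [(.53,.05),(.65,.15),(.54,-.3)] for be in (30,45,60) for az in range(0,360,30)]
with ProcessPoolExecutor() as ex: r=list(ex.map(job,jobs))
for a,o in r:
    if any(v is not None for v in o): print(a,[None if v is None else (round(float(v[0]),2),np.round(v[1],1).tolist()) for v in o])
E
time OMP_NUM_THREADS=1 timeout 300 python3 map.py
```

```text
(0.53, 0.05, 30, 0) [(0.02, [0.5, 0.6, -1.0, 2.4, 1.9, 0.6, -0.4]), (0.0, [0.1, 0.4, -0.5, 2.4, 2.0, 0.4, 2.4])]
(0.53, 0.05, 30, 30) [(0.07, [0.8, 0.6, -1.0, 2.4, 1.8, 0.3, 0.3]), (0.0, [0.9, 0.7, -1.2, 2.4, 1.7, 0.4, -2.7])]
(0.53, 0.05, 30, 60) [(0.04, [0.8, 0.6, -0.9, 2.2, 0.1, 0.3, 2.7]), (0.11, [0.5, 0.5, -0.5, 2.2, -0.9, 0.3, 0.4])]
(0.53, 0.05, 30, 90) [(0.23, [0.2, 0.6, -0.1, 2.1, -0.8, 0.7, -2.4]), (0.41, [0.7, 0.7, -0.8, 2.0, -0.1, 0.6, 0.1])]
(0.53, 0.05, 30, 120) [(0.46, [0.0, 0.6, 0.0, 1.9, -0.5, 1.0, -2.2]), (0.45, [0.0, 0.6, 0.0, 1.9, -0.5, 1.0, 1.0])]
(0.53, 0.05, 30, 150) [(0.69, [-0.0, 0.7, -0.0, 1.7, -0.3, 1.2, -2.0]), (0.63, [-0.1, 0.7, 0.1, 1.7, -0.4, 1.2, 1.2])]
(0.53, 0.05, 30, 180) [(0.76, [-0.1, 0.7, -0.1, 1.7, -0.0, 1.3, -1.7]), (0.75, [-0.1, 0.7, -0.1, 1.7, -0.1, 1.3, 1.4])]
(0.53, 0.05, 30, 210) [(0.73, [-0.2, 0.7, -0.1, 1.7, 0.2, 1.2, -1.5]), (0.7, [-0.6, 0.8, 0.4, 1.7, -0.1, 1.2, 2.0])]
(0.53, 0.05, 30, 240) [(0.62, [-0.3, 0.7, -0.2, 1.8, 0.4, 1.2, -1.2]), (0.61, [-0.5, 0.7, 0.1, 1.8, 0.3, 1.1, 2.0])]
(0.53, 0.05, 30, 270) [(0.45, [-0.3, 0.6, -0.3, 2.0,
[... 9773 characters left out ...]
, 0.1, 1.0, -0.1, 2.0, -1.6]), (0.03, [0.5, 1.2, -0.1, 1.0, -0.0, 2.0, 1.5])]
(0.54, -0.3, 60, 180) [(0.17, [0.0, 1.2, 0.6, 1.1, -0.1, 1.8, -1.0]), (0.17, [-0.0, 1.2, 0.6, 1.1, -0.1, 1.8, 2.1])]
(0.54, -0.3, 60, 210) [(0.49, [-0.2, 1.1, 0.5, 1.4, 0.2, 1.5, -0.9]), (0.46, [-0.1, 1.1, 0.4, 1.4, 0.3, 1.6, 2.2])]
(0.54, -0.3, 60, 240) [(0.71, [-0.3, 0.9, 0.3, 1.7, 0.7, 1.2, -1.0]), (0.62, [-0.1, 0.9, 0.1, 1.7, 0.8, 1.3, 2.1])]
(0.54, -0.3, 60, 270) [(0.37, [-0.1, 0.8, -0.1, 2.1, 1.3, 1.1, -1.2]), (0.35, [-0.4, 0.8, 0.3, 2.1, 1.2, 0.9, 2.0])]
(0.54, -0.3, 60, 300) [(0.1, [0.8, 1.1, -1.0, 2.3, 2.2, 1.7, -1.0]), (0.05, [-0.1, 0.7, 0.0, 2.4, 2.0, 1.0, 1.6])]
real	0m47.469s
user	3m2.929s
sys	0m0.213s
```

```bash
cat > plan.py <<'E'
from ik import *
from plant import robot
Z=lambda M:M.as_matrix()[:,2]
def gp(x,y,z,az,be,j,back=0):
    M=pose(az,be,j); return (np.array([x,y,z])+Z(M)*(.019-back),M)
def seg(q,cur,tgt,n=None):
    (t0,M0),(t1,M1)=cur,tgt
    w=(M1*M0.inv()).as_rotvec(); d=t1-t0
    if n is None: n=int(np.ceil(max(np.degrees(np.linalg.norm(w))/6.5,np.linalg.norm(d)/.035,1)))
    mm=9;ms=0;bad=0
    for i in range(1,n+1):
        M=R.from_rotvec(w*i/n)*M0; t=t0+d*i/n
        q2,e,a=ik(t,M,q,1.0); bad=max(bad,e,a/5)
        ms=max(ms,np.max(np.abs(q2-q)/.1/np.array([1.89,1.89,2.39,2.39,3.01,3.01,3.01])))
        q=q2; mm=min(mm,np.min(np.minimum(q-lo,hi-q)))
    print(f"  n={n} w/row={np.round(np.degrees(w)/n,2)} d/row={np.round(d*1000/n,2)} margin={mm:.2f} spd={ms:.2f} err={bad:.4f}\n    q={np.round(q,2)}")
    return q
def state():
    o=robot.get_obs(); w=o['tool_rot']
    return o['qpos'],(o['ee_pos'],R.from_quat([w[1],w[2],w[3],w[0]]))
def chain(ts):
    q,cur=state()
    for name,t in ts: print(name,np.round(t[0],4)); q=seg(q,cur,t); cur=t
E
cat > full.py <<'E'
from plan import *
import sys
def run(A1,j,A2,k,A3,Lx,Ly):
    a=np.radians(A1); g=np.array([.413,.1965])-.006*np.array([np.cos(a),np.sin(a)])
    S1=gp(*g,.034,A1,45,j); p1=gp(*g,.034,A1,45,j,.10)
    up1=(S1[0]+[0,0,.15],S1[1])
    up1b=(np.array([.5,.16,.20]),S1[1])
    S1b=gp(Lx,Ly,.031,A2,45,-j); u=(S1b[0]+[0,0,.12],S1b[1])
    r=gp(Lx,Ly,.031,A2,45,-j,.12)
    v=(np.array([Lx,Ly,.25]),pose(A2+180,0,k))
    b=gp(Lx,Ly,.031,A2+180,45,k,.12); S2=gp(Lx,Ly,.031,A2+180,45,k); u2=(S2[0]+[0,0,.15],S2[1])
    T=np.array([.542,-.2993]); c=np.radians(A3); g2=T-.006*np.array([np.cos(c),np.sin(c)])
    E=gp(*g2,.040,A3,45,-k); ue=(E[0]+[0,0,.15],E[1]); mid=(np.array([.55,-.05,.22]),S2[1])
    chain([("p1",p1),("S1",S1),("up1",up1),("up1b",up1b),("u",u),("S1b",S1b),("retreat",r),("b",b),("S2",S2),("u2",u2),("mid",mid),("ue",ue),("E",E)])
for a in [(241.5,1,120,1,95.9,.66,.16),(151.5,1,120,1,95.9,.66,.16),(241.5,-1,300,-1,185.9,.66,.16)]:
    print("=====",a); run(*a)
E
time python3 full.py
```

```text
===== (241.5, 1, 120, 1, 95.9, 0.66, 0.16)
p1 [0.4432 0.2521 0.0913]
  n=8 w/row=[-4.49 -0.27  3.94] d/row=[ -7.23  10.36 -19.84] margin=0.38 spd=0.38 err=0.0000
    q=[-0.55  0.78 -0.35  1.56  0.36  1.64 -1.54]
S1 [0.4095 0.19   0.0206]
  n=3 w/row=[0. 0. 0.] d/row=[-11.25 -20.71 -23.57] margin=0.44 spd=0.26 err=0.0000
    q=[-0.51  0.8  -0.34  1.74  0.4   1.46 -1.57]
up1 [0.4095 0.19   0.1706]
  n=5 w/row=[0. 0. 0.] d/row=[ 0.  0. 30.] margin=0.34 spd=0.23 err=0.0000
    q=[-0.49  0.6  -0.37  1.7   0.34  1.68 -1.49]
up1b [0.5  0.16 0.2 ]
  n=3 w/row=[0. 0. 0.] d/row=[30.18 -9.99  9.81] margin=0.25 spd=0.24 err=0.0000
    q=[-0.43  0.64 -0.32  1.54  0.41  1.77 -1.35]
u [0.6533 0.1716 0.1376]
  n=16 w/row=[5.83 0.08 2.85] d/row=[ 9.58  0.73 -3.9 ] margin=0.32 spd=0.41 err=0.0000
    q=[ 0.47  0.91 -0.83  1.4  -0.12  1.3   0.35]
S1b [0.6533 0.1716 0.0176]
  n=4 w/row=[0. 0. 0.] d/row=[  0.   0. -30.] margin=0.38 spd=0.19 err=0.0000
    q=[ 0.44  1.05 -0.78  1.43 -0.06  1.18  0.42]
retreat [0.6957 0.0982 0.1024]
  n=4 w/row=[0. 0. 0.] d/row=[ 10.61 -18.37  21.21] margin=0.41 spd=0.19 e
[... 4625 characters left out ...]
 -0.99  2.02 -2.7 ]
u2 [0.6533 0.1716 0.1676]
  n=5 w/row=[0. 0. 0.] d/row=[ 0.  0. 30.] margin=0.00 spd=0.14 err=0.4502
    q=[-0.25  1.26  1.34  2.43 -0.99  2.02 -2.7 ]
mid [ 0.55 -0.05  0.22]
  n=8 w/row=[0. 0. 0.] d/row=[-12.91 -27.7    6.55] margin=0.00 spd=0.18 err=0.4181
    q=[ 0.    1.29  1.34  2.43 -0.99  2.02 -2.7 ]
ue [ 0.5346 -0.3001  0.1766]
  n=21 w/row=[-4.38  2.24 -4.13] d/row=[ -0.73 -11.91  -2.07] margin=0.00 spd=0.37 err=0.5268
    q=[ 1.32  1.19  1.34  2.43 -0.99  2.02 -2.7 ]
E [ 0.5346 -0.3001  0.0266]
  n=5 w/row=[0. 0. 0.] d/row=[  0.   0. -30.] margin=0.00 spd=0.22 err=0.5428
    q=[ 1.34  1.38  1.34  2.43 -0.99  2.02 -2.7 ]
real	0m13.676s
user	0m13.584s
sys	0m0.263s
```

Request:
{"op": "step_arm", "data": {"motion": [[-2.5, 2.2, -5.05, -3, 0, -14, 1], [-2.5, 2.2, -5.05, -3, 0, -14, 1], [-2.5, 2.2, -5.05, -3, 0, -14, 1], [-2.5, 2.2, -5.05, -3, 0, -14, 1], [-2.5, 2.2, -5.05, -3, 0, -14, 1], [-2.5, 2.2, -5.05, -3, 0, -14, 1], [-2.5, 2.2, -5.05, -3, 0, -14, 1], [-2.5, 2.2, -5.05, -3, 0, -14, 1], [-2.5, 2.2, -5.05, -3, 0, -14, 1], [-2.5, 2.2, -5.05, -3, 0, -14, 1]]}}

```text
t: 10.6
ee_pos: [0.4711, 0.1682, 0.1119]
tool_rot: [-0.102, 0.911, -0.179, -0.357]
wrist_force: [-0.3, 0.0, -0.3]
gripper_width: 0.0854
```

Request:
{"op": "step_arm", "data": {"motion": [[-2.5, 2.2, -5.05, -3, -2.5, -14, 1], [0, 0, 0, 0, 0, 0, 1], [0, 0, 0, 0, 0, 0, 1]]}}

```text
t: 10.9
ee_pos: [0.4682, 0.1657, 0.0982]
tool_rot: [-0.095, 0.898, -0.226, -0.366]
wrist_force: [-0.4, -0.7, 0.1]
gripper_width: 0.085
```

```bash
python3 shot.py wrist w4; python3 shot.py scene s4; python3 - <<'E'
from plan import *
q,(t,M)=state(); print(t,Z(M),M.as_matrix()[:,1])
p1=gp(.413+.006*.879,.1965-.006*.477,.034,151.5,45,1,.10)
chain([("p1",p1)])
E
```

```text
10.9 [0.4682 0.1657 0.0982] [-0.0954  0.8977 -0.2258 -0.3662] [-0.0631  0.6841 -0.1314  1.6945 -0.3866  1.4146 -2.0651] 0.08496017660355518
10.95 [0.4684 0.1659 0.0984] [-0.0956  0.8978 -0.2256 -0.366 ] [-0.0632  0.6841 -0.1317  1.6939 -0.3867  1.4148 -2.065 ] 0.08524053069375942
[0.4685 0.166  0.0983] [-0.6143  0.3369 -0.7135] [-0.4752 -0.8798 -0.0063]
p1 [0.4686 0.1663 0.0913]
  n=1 w/row=[-0.07  0.63 -0.12] d/row=[ 0.14  0.31 -7.04] margin=0.60 spd=0.08 err=0.0000
    q=[-0.06  0.7  -0.13  1.69 -0.39  1.41 -2.07]
```

View pics/w4.png

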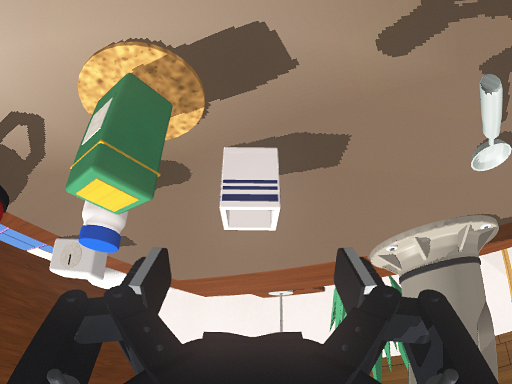

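View pics/s4.png

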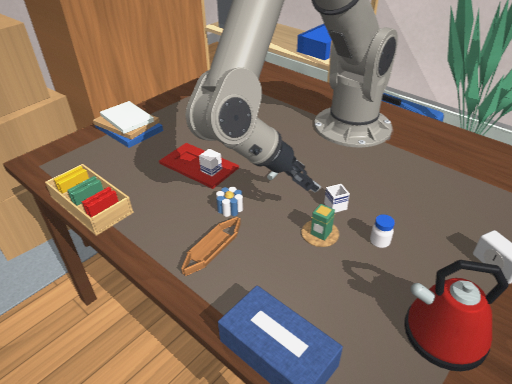

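```bash
python3 - <<'E'
from h import *
d=np.load("w4.npz");ee,rot=d['ee'],d['rot']
im=cv2.imread("pics/w4.png");cv2.imwrite("pics/w4z.png",cv2.resize(im[138:240,205:295],None,fx=5.5,fy=5.5,interpolation=cv2.INTER_CUBIC))
E
```

```text
(no output)
```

View pics/w4z.png

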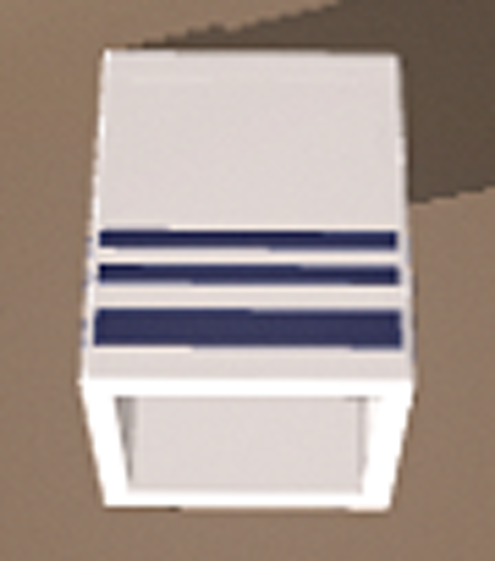

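```bash
python3 - <<'E'
from plan import *
d=np.load("w4.npz");ee,rot=d['ee'],d['rot']
f=lambda L:np.array(L)/5.5+[205-.41,138-.41]
P=pix2world("wrist",f([(80,380),(413,380),(388,508),(107,508)]),.06,ee,rot)[:,:2]*1000
B=pix2world("wrist",f([(104,50),(400,54)]),.0,ee,rot)[:,:2]*1000
print(P,P.mean(0));print(B,B.mean(0),np.linalg.norm(B[1]-B[0]),np.degrees(np.arctan2(*(B[1]-B[0])[::-1])))
n=np.array([np.cos(np.radians(151.5)),np.sin(np.radians(151.5))])
print("centre from base edge",B.mean(0)+24*n)
E
```

```text
[[444.3287 207.7188]
 [422.1962 165.234 ]
 [378.4555 188.9897]
 [400.506  231.8078]] [411.3716 198.4376]
[[443.92   207.8726]
 [420.3805 165.7235]] [432.1503 186.798 ] 48.27685202059067 -119.18257851607261
centre from base edge [411.0586 198.2498]
```

Request:
{"op": "step_arm", "data": {"motion": [[0, 0.6, 0, 0, 0, -4, 1], [0, 0, 0, -18, 10, -20, 1], [0, 0, 0, -18, 10, -20, 1], [0, 0, 0, -14, 8, -17, 1], [0, 0, 0, -8, 5, -10, 1], [0, 0, 0, -6, 3, -7, 1], [0, 0, 0, 0, 0, 0, 1], [0, 0, 0, 0, 0, 0, 1]]}}

```text
t: 11.8
ee_pos: [0.4046, 0.2012, 0.0192]
tool_rot: [-0.094, 0.895, -0.228, -0.372]
wrist_force: [-1.0, 0.6, 0.1]
gripper_width: 0.0851
```

```bash
python3 shot.py wrist w5
```

```text
11.8 [0.4046 0.2012 0.0192] [-0.094   0.8949 -0.2279 -0.3719] [-0.1022  0.7406 -0.165   1.8436 -0.426   1.2112 -2.0422] 0.08512615572655627
```

View pics/w5.png

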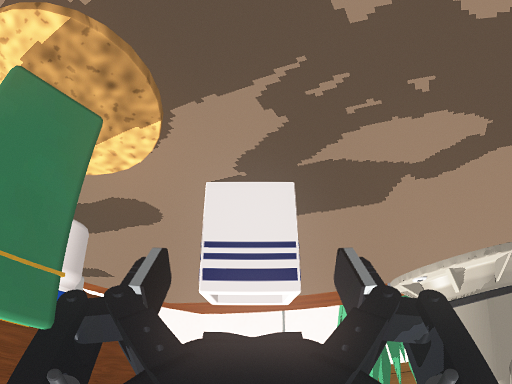

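Request:
{"op": "step_arm", "data": {"motion": [[0, 0, 0, 0, 0, 0, 0.5], [0, 0, 0, 0, 0, 0, 0.4], [0, 0, 0, 0, 0, 0, 0.4], [0, 0, 0, 0, 0, 0, 0.4], [0, 0, 0, 0, 0, 0, 0.4]], "force": 60}}

```text
t: 12.35
ee_pos: [0.4045, 0.2013, 0.0194]
tool_rot: [-0.094, 0.895, -0.228, -0.372]
wrist_force: [1.1, -1.8, 5.4]
gripper_width: 0.0469
```

Request:
{"op": "step_arm", "data": {"motion": [[0, 0, 0, 0, 0, 4, 0.4], [0, 0, 0, 0, 0, 10, 0.4], [0, 0, 0, 0, 0, 20, 0.4], [0, 0, 0, 0, 0, 30, 0.4], [0, 0, 0, 0, 0, 40, 0.4], [0, 0, 0, 0, 0, 40, 0.4], [0, 0, 0, 20, -8, 20, 0.4], [0, 0, 0, 25, -11, 15, 0.4], [0, 0, 0, 25, -11, 0, 0.4], [0, 0, 0, 25, -11, 0, 0.4]]}}

```text
t: 13.35
ee_pos: [0.4998, 0.1598, 0.1992]
tool_rot: [-0.094, 0.895, -0.228, -0.372]
wrist_force: [0.7, -0.1, -2.4]
gripper_width: 0.0473
```

```bash
python3 shot.py wrist w6; python3 - <<'E'
from plan import *
S1b=gp(.66,.16,.031,120,45,-1)
chain([("u",(S1b[0]+[0,0,.12],S1b[1])),("S1b",S1b)])
E
```

```text
13.35 [0.4998 0.1598 0.1992] [-0.0939  0.8951 -0.2278 -0.3715] [-0.0558  0.6152 -0.1244  1.5623 -0.3893  1.6164 -2.1358] 0.04730659834067873
u [0.6533 0.1716 0.1376]
  n=25 w/row=[ 3.26 -3.18  4.39] d/row=[ 6.01  0.56 -2.43] margin=0.40 spd=0.35 err=0.0000
    q=[ 0.45  0.9  -0.8   1.41 -0.14  1.3   0.37]
S1b [0.6533 0.1716 0.0176]
  n=4 w/row=[0. 0. 0.] d/row=[  0.   0. -30.] margin=0.41 spd=0.19 err=0.0000
    q=[ 0.43  1.04 -0.76  1.43 -0.09  1.18  0.44]
```

View pics/w6.png

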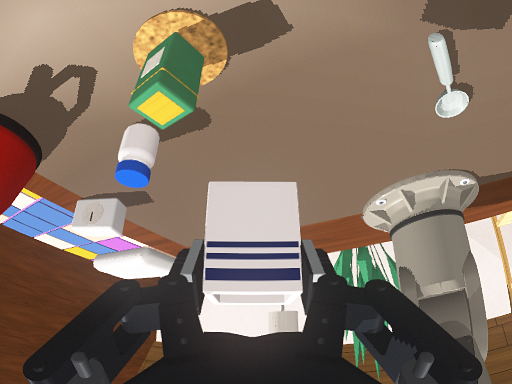

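Request:
{"op": "step_arm", "data": {"motion": [[3.26, -3.18, 4.39, 6, 0.5, 2, 0.4], [3.26, -3.18, 4.39, 6, 0.5, 2, 0.4], [3.26, -3.18, 4.39, 6, 0.5, 2, 0.4], [3.26, -3.18, 4.39, 6, 0.5, 0, 0.4], [3.26, -3.18, 4.39, 6, 0.5, 0, 0.4], [3.26, -3.18, 4.39, 6, 0.5, 0, 0.4], [3.26, -3.18, 4.39, 6, 0.5, 0, 0.4], [3.26, -3.18, 4.39, 6, 0.5, 0, 0.4], [3.26, -3.18, 4.39, 6, 0.5, 0, 0.4], [3.26, -3.18, 4.39, 6, 0.5, 0, 0.4]]}}

```text
t: 14.4
ee_pos: [0.5587, 0.1654, 0.2045]
tool_rot: [-0.247, 0.917, 0.259, -0.176]
wrist_force: [0.0, -0.9, -2.3]
gripper_width: 0.047
```

Request:
{"op": "step_arm", "data": {"motion": [[3.26, -3.18, 4.39, 6, 0.5, 0, 0.4], [3.26, -3.18, 4.39, 6, 0.5, 0, 0.4], [3.26, -3.18, 4.39, 6, 0.5, 0, 0.4], [3.26, -3.18, 4.39, 6, 0.5, 0, 0.4], [3.26, -3.18, 4.39, 6, 0.5, 0, 0.4], [3.26, -3.18, 4.39, 6, 0.5, 0, 0.4], [3.26, -3.18, 4.39, 6, 0.5, 0, 0.4], [3.26, -3.18, 4.39, 6, 0.5, 0, 0.4], [3.26, -3.18, 4.39, 6, 0.5, 0, 0.4], [3.26, -3.18, 4.39, 6, 0.5, 0, 0.4]]}}

```text
t: 15.4
ee_pos: [0.6187, 0.1701, 0.2044]
tool_rot: [-0.325, 0.666, 0.667, 0.072]
wrist_force: [1.1, 0.0, -2.1]
gripper_width: 0.0472
```

Request:
{"op": "step_arm", "data": {"motion": [[3.26, -3.18, 4.39, 6, 0.5, -10, 0.4], [3.26, -3.18, 4.39, 6, 0.5, -10, 0.4], [3.26, -3.18, 4.39, 6, 0.5, -10, 0.4], [3.26, -3.18, 4.39, 6, 0.5, -15, 0.4], [3.26, -3.18, 4.39, 6, 0.5, -15, 0.4], [0, 0, 0, 0, 0, 0, 0.4], [0, 0, 0, 0, 0, 0, 0.4]]}}

```text
t: 16.1
ee_pos: [0.6485, 0.1728, 0.1443]
tool_rot: [-0.33, 0.463, 0.8, 0.191]
wrist_force: [-0.5, 0.3, -2.4]
gripper_width: 0.0469
```

```bash
python3 shot.py scene s7; python3 - <<'E'
from plan import *
S1b=gp(.66,.16,.029,120,45,-1)
chain([("S1b",S1b)])
im=cv2.imread("pics/s7.png");cv2.imwrite("pics/s7z.png",cv2.resize(im[100:300,150:420],None,fx=2.9,fy=2.9,interpolation=cv2.INTER_CUBIC))
E
```

```text
16.1 [0.6485 0.1728 0.1443] [-0.3299  0.4626  0.8004  0.1911] [ 0.4382  0.8715 -0.7693  1.4201 -0.1787  1.3029  0.392 ] 0.04685669702552439
S1b [0.6533 0.1716 0.0156]
  n=4 w/row=[0.04 0.05 0.01] d/row=[  1.16  -0.37 -32.35] margin=0.44 spd=0.22 err=0.0000
    q=[ 0.41  1.03 -0.72  1.43 -0.12  1.17  0.46]
```

View pics/s7z.png

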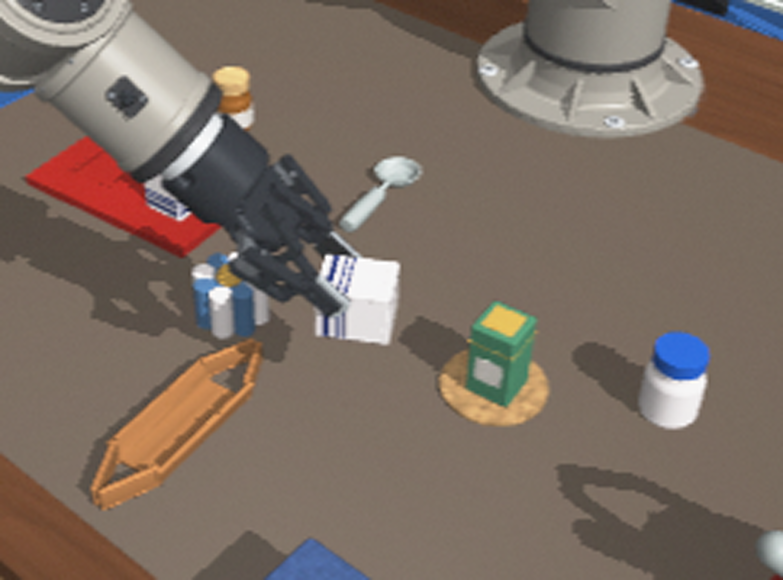

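```bash
cat > cupin.py <<'E'
from plan import *
def qR(w): return R.from_quat([w[1],w[2],w[3],w[0]])
g=qR([-.0939,.8950,-.2279,-.3717]); tg=np.array([.4045,.2013,.0193])
cupM=R.from_euler('z',151.3,degrees=True)  # cup x axis = n dir
# in tool frame (cup base centre): lateral centred by the jaws
def held():
    c=np.array([.4111,.1983,0]); y=g.as_matrix()[:,1]; d=c-tg; c=c-y*np.dot(d,y)
    return g.inv().apply(c-tg), g.inv()*cupM
if __name__=="__main__":
    c,m=held(); q,(t,M)=state()
    W=M*m; b=t+M.apply(c); print("cup axes(cols) now\n",W.as_matrix(),"\nbase",b)
    cor=[b+W.apply([sx*.024,sy*.024,z]) for sx in(-1,1) for sy in(-1,1) for z in(0,.06)]
    cor=np.array(cor); print(np.round(cor[np.argsort(cor[:,2])],4))
E
python3 cupin.py
```

```text
cup axes(cols) now
 [[ 0.0002  0.8657  0.5006]
 [-0.0025  0.5006 -0.8657]
 [-1.     -0.0011  0.0023]] 
base [0.639  0.1899 0.1521]
[[0.6598 0.2018 0.1281]
 [0.6182 0.1778 0.1282]
 [0.6898 0.1499 0.1282]
 [0.6483 0.1258 0.1283]
 [0.6598 0.2019 0.1761]
 [0.6182 0.1779 0.1762]
 [0.6898 0.15   0.1762]
 [0.6483 0.126  0.1763]]
```

Request:
{"op": "step_arm", "data": {"motion": [[0, 0, 0, 0, 0, -30, 0.4], [0, 0, 0, 0, 0, -35, 0.4], [0, 0, 0, 0, 0, -30, 0.4], [0, 0, 0, 0, 0, -18, 0.4], [0, 0, 0, 0, 0, -8, 0.4], [0, 0, 0, 0, 0, -3, 0.4], [0, 0, 0, 0, 0, -2, 0.4], [0, 0, 0, 0, 0, -1.5, 0.4], [0, 0, 0, 0, 0, 0, 0.4], [0, 0, 0, 0, 0, 0, 0.4]]}}

```text
t: 17.15
ee_pos: [0.6492, 0.1728, 0.017]
tool_rot: [-0.329, 0.461, 0.801, 0.192]
wrist_force: [-0.3, 0.2, -1.7]
gripper_width: 0.0469
```

Request:
{"op": "step_arm", "data": {"motion": [[0, 0, 0, 0, 0, -1, 0.4], [0, 0, 0, 0, 0, 0, 0.4], [0, 0, 0, 0, 0, -1, 0.4], [0, 0, 0, 0, 0, 0, 0.4]]}}

```text
t: 17.55
ee_pos: [0.649, 0.1728, 0.0154]
tool_rot: [-0.33, 0.461, 0.801, 0.192]
wrist_force: [-1.9, -5.3, 8.3]
gripper_width: 0.0467
```

Request:
{"op": "step_arm", "data": {"motion": [[0, 0, 0, 0, 0, 0, 0.7], [0, 0, 0, 0, 0, 0, 0.9], [0, 0, 0, 0, 0, 0, 1], [0, 0, 0, 4, -7, 8, 1], [0, 0, 0, 8, -14, 16, 1], [0, 0, 0, 10, -18, 21, 1], [0, 0, 0, 10, -18, 21, 1], [0, 0, 0, 10, -18, 21, 1], [0, 0, 0, 0, 0, 0, 1]]}}

```text
t: 18.45
ee_pos: [0.6941, 0.0944, 0.1045]
tool_rot: [-0.327, 0.463, 0.801, 0.193]
wrist_force: [-0.0, 0.2, 0.8]
gripper_width: 0.0855
```

```bash
python3 shot.py wrist w8; python3 shot.py scene s8;  python3 - <<'E'
import cv2
im=cv2.imread("pics/s8.png");cv2.imwrite("pics/s8z.png",cv2.resize(im[130:290,180:380],None,fx=3.6,fy=3.6,interpolation=cv2.INTER_CUBIC))
E
```

```text
18.45 [0.6941 0.0944 0.1045] [-0.3267  0.4628  0.8011  0.1931] [ 0.4674  0.9708 -0.7172  1.2828 -0.1274  1.3879  0.47  ] 0.08550276606096763
18.5 [0.6925 0.0961 0.103 ] [-0.3278  0.4621  0.8012  0.1926] [ 0.4664  0.9718 -0.7176  1.286  -0.1273  1.3859  0.47  ] 0.08532891757309305
```

View pics/w8.png

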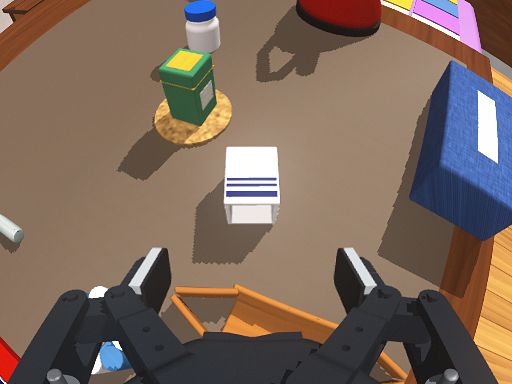

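View pics/s8z.png

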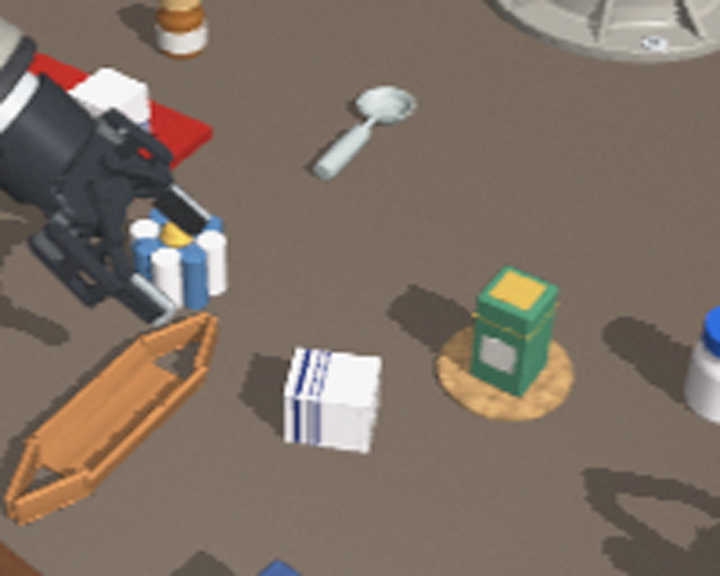

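```bash
python3 - <<'E'
from plan import *
d=np.load("w8.npz");ee,rot=d['ee'],d['rot']
im=cv2.imread("pics/w8.png")
u=np.array([.5006,-.8657,0]);v=np.array([.8657,.5006,0]);b=np.array([.6397,.1899,0])
C=np.array([b+v*s*.024+u*l+[0,0,.048] for l,s in((0,-1),(0,1),(.06,1),(.06,-1))])
p=world2pix("wrist",C,ee,rot);print(p)
z=cv2.resize(im[135:235,205:300],None,fx=6,fy=6,interpolation=cv2.INTER_CUBIC)
for a in (p-[205,135])*6+2.5: cv2.circle(z,tuple(int(x) for x in a),4,(0,0,255),1)
cv2.imwrite("pics/w8z.png",z)
b=gp(.66,.16,.031,300,45,1,.12)
chain([("b",gp(.652,.168,.030,300,45,1,.12)),("S2",gp(.652,.168,.030,300,45,1))])
E
```

```text
[[227.6477 146.3436]
 [277.7265 146.4339]
 [281.0189 202.743 ]
 [225.0524 202.7526]]
b [0.6163 0.2298 0.1014]
  n=14 w/row=[-5.56 -3.2  -0.01] d/row=[-5.35  9.47 -0.03] margin=0.50 spd=0.56 err=0.0000
    q=[-0.65  0.66 -0.26  1.76  0.93  1.29 -0.9 ]
S2 [0.6587 0.1564 0.0166]
  n=4 w/row=[0. 0. 0.] d/row=[ 10.61 -18.37 -21.21] margin=0.63 spd=0.15 err=0.0000
    q=[-0.57  0.76 -0.2   1.8   1.05  1.13 -0.96]
```

View pics/w8z.png

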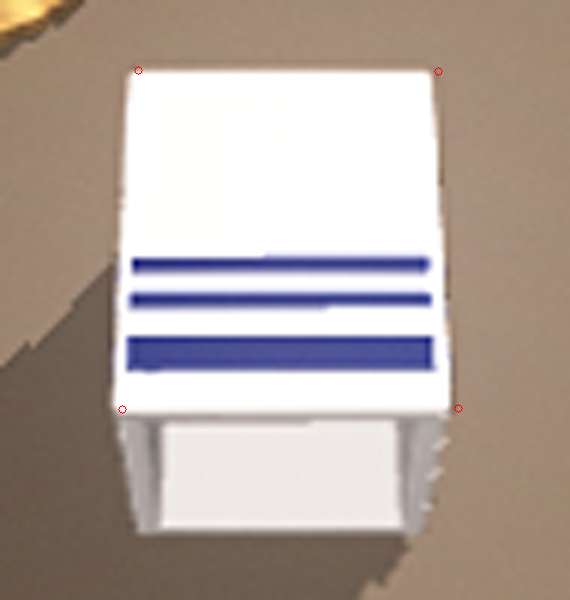

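Request:
{"op": "step_arm", "data": {"motion": [[-5.56, -3.2, 0, -5.3, 9.5, 4, 1], [-5.56, -3.2, 0, -5.3, 9.5, 4, 1], [-5.56, -3.2, 0, -5.3, 9.5, 4, 1], [-5.56, -3.2, 0, -5.3, 9.5, 4, 1], [-5.56, -3.2, 0, -5.3, 9.5, 4, 1], [-5.56, -3.2, 0, -5.3, 9.5, 0, 1], [-5.56, -3.2, 0, -5.3, 9.5, 0, 1], [-5.56, -3.2, 0, -5.3, 9.5, 0, 1], [-5.56, -3.2, 0, -5.3, 9.5, 0, 1], [-5.56, -3.2, 0, -5.3, 9.5, 0, 1]]}}

```text
t: 19.55
ee_pos: [0.637, 0.1939, 0.1216]
tool_rot: [0.148, 0.491, 0.855, -0.085]
wrist_force: [-0.1, -0.0, -0.4]
gripper_width: 0.0858
```

Request:
{"op": "step_arm", "data": {"motion": [[-5.56, -3.2, 0, -5.3, 9.5, 0, 1], [-5.56, -3.2, 0, -5.3, 9.5, 0, 1], [-5.56, -3.2, 0, -5.3, 9.5, 0, 1], [-5.56, -3.2, 0, -5.3, 9.5, 0, 1], [0, 0, 0, 0, 0, 0, 1], [0, 0, 0, 0, 0, 0, 1]]}}

```text
t: 20.15
ee_pos: [0.6152, 0.2321, 0.1199]
tool_rot: [0.33, 0.459, 0.802, -0.192]
wrist_force: [0.8, -0.2, 0.6]
gripper_width: 0.0855
```

```bash
python3 - <<'E'
from plan import *
S=gp(.6522,.1683,.030,300,45,1)
chain([("pre",gp(.6522,.1683,.030,300,45,1,.12)),("S2",S)])
E
python3 shot.py wrist w9
```

```text
pre [0.6165 0.2301 0.1014]
  n=1 w/row=[ 0.12 -0.28 -0.32] d/row=[  1.25  -1.99 -18.49] margin=0.67 spd=0.13 err=0.0000
    q=[-0.65  0.66 -0.26  1.76  0.93  1.29 -0.9 ]
S2 [0.6589 0.1567 0.0166]
  n=4 w/row=[0. 0. 0.] d/row=[ 10.61 -18.37 -21.21] margin=0.63 spd=0.15 err=0.0000
    q=[-0.57  0.76 -0.2   1.8   1.05  1.12 -0.95]
20.15 [0.6152 0.2321 0.1199] [ 0.3305  0.4589  0.802  -0.1924] [-0.6532  0.636  -0.2641  1.7482  0.9177  1.3082 -0.8649] 0.08548125982747325
```

View pics/w9.png

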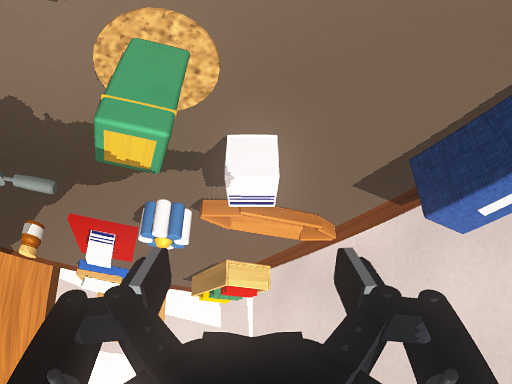

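Request:
{"op": "step_arm", "data": {"motion": [[0.1, -0.3, -0.3, 1.2, -2, -18.5, 1], [0, 0, 0, 10.6, -18.4, -21.2, 1], [0, 0, 0, 10.6, -18.4, -21.2, 1], [0, 0, 0, 10.6, -18.4, -21.2, 1], [0, 0, 0, 6, -10.4, -12, 1], [0, 0, 0, 4.6, -8, -9.2, 1], [0, 0, 0, 0, 0, 0, 1], [0, 0, 0, 0, 0, 0, 1]]}}

```text
t: 21.0
ee_pos: [0.6603, 0.156, 0.0186]
tool_rot: [0.332, 0.464, 0.799, -0.19]
wrist_force: [-0.1, 0.5, -0.1]
gripper_width: 0.0855
```

```bash
python3 shot.py wrist w10
```

```text
21.0 [0.6603 0.156  0.0186] [ 0.3321  0.4637  0.799  -0.1904] [-0.5704  0.761  -0.1965  1.8001  1.0512  1.1261 -0.9546] 0.08551826711803909
```

View pics/w10.png

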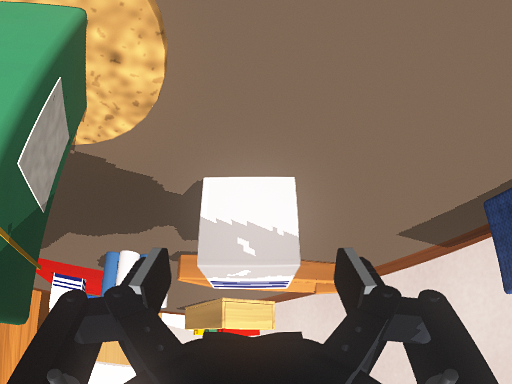

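Request:
{"op": "step_arm", "data": {"motion": [[0, 0, 0, 0, 0, 0, 0.5], [0, 0, 0, 0, 0, 0, 0.4], [0, 0, 0, 0, 0, 0, 0.4], [0, 0, 0, 0, 0, 0, 0.4], [0, 0, 0, 0, 0, 0, 0.4], [0, 0, 0, 0, 0, 0, 0.4]], "force": 60}}

```text
t: 21.65
ee_pos: [0.6603, 0.156, 0.0187]
tool_rot: [0.332, 0.463, 0.799, -0.191]
wrist_force: [-3.0, 2.1, 6.6]
gripper_width: 0.0468
```

```bash
python3 shot.py wrist w11
```

```text
21.65 [0.6603 0.156  0.0187] [ 0.3325  0.4634  0.799  -0.1905] [-0.571   0.761  -0.196   1.8004  1.0517  1.1262 -0.9549] 0.04683976503899351
```

Request:
{"op": "step_arm", "data": {"motion": [[0, 0, 0, 0, 0, 4, 0.4], [0, 0, 0, 0, 0, 12, 0.4], [0, 0, 0, 0, 0, 25, 0.4], [0, 0, 0, 0, 0, 30, 0.4], [0, 0, 0, 0, 0, 40, 0.4], [0, 0, 0, 0, 0, 40, 0.4], [0, 0, 0, -10, -15, 30, 0.4], [0, 0, 0, -17, -28, 20, 0.4], [0, 0, 0, -17, -28, 0, 0.4], [0, 0, 0, -17, -28, 0, 0.4]]}}

```text
t: 22.7
ee_pos: [0.5985, 0.0553, 0.2206]
tool_rot: [0.333, 0.464, 0.799, -0.19]
wrist_force: [-0.0, 0.5, -2.0]
gripper_width: 0.0466
```

```bash
cat > cup2.py <<'E'
from plan import *
d=np.load("w11.npz"); w=d['rot']; G=R.from_quat([w[1],w[2],w[3],w[0]]); tg=d['ee']
y=G.as_matrix()[:,1]
az=np.degrees(np.arctan2(-y[0],y[1]))  # mouth dir = horizontal perp to jaws
a=np.radians(az)
Z2=np.array([np.cos(a),np.sin(a),0]); X2=np.array([0,0,1.]); Y2=np.cross(Z2,X2)
W=R.from_matrix(np.stack([X2,Y2,Z2],1))
b=np.array([.6397,.1899,.024]); b=b-y*np.dot(b-tg,y)
cb=G.inv().apply(b-tg); cm=G.inv()*W
# target: mouth down in pocket_a ; A3 lean azimuth
def target(A3,px,py,dz=0):
    c=np.radians(A3); e=np.array([np.cos(c),np.sin(c),0])
    Zt=np.array([0,0,-1.]); Xt=-e; Yt=np.cross(Zt,Xt)
    Wt=R.from_matrix(np.stack([Xt,Yt,Zt],1)); M=Wt*cm.inv()
    return np.array([px,py,.065+dz])-M.apply(cb),M
E
python3 - <<'E'
from cup2 import *
print("mouth az",az, "base in tool",cb)
t,M=target(95.9,.5421,-.2993)
print("tgt",t,Z(M),M.as_matrix()[:,1])
chain([("mid",(np.array([.55,-.05,.24]),G)),("ue",(t+[0,0,.15],M)),("E",(t,M))])
E
```

```text
mouth az -60.137834842374495 base in tool [ 0.0242  0.     -0.0318]
tgt [ 0.5416 -0.294   0.0254] [-0.07    0.7028 -0.7079] [0.9951 0.0991 0.    ]
mid [ 0.55 -0.05  0.24]
  n=4 w/row=[-0.01  0.01  0.01] d/row=[-12.13 -26.32   4.86] margin=0.28 spd=0.22 err=0.0000
    q=[-0.36  0.17 -0.18  2.15  0.96  1.1  -0.6 ]
ue [ 0.5416 -0.294   0.1754]
  n=15 w/row=[ 5.74  1.85 -1.25] d/row=[ -0.56 -16.27  -4.31] margin=0.30 spd=0.60 err=0.0000
    q=[ 0.7   0.73 -0.01  1.41 -0.52  1.61  0.93]
E [ 0.5416 -0.294   0.0254]
  n=5 w/row=[0. 0. 0.] d/row=[  0.   0. -30.] margin=0.45 spd=0.20 err=0.0000
    q=[ 0.7   0.9  -0.02  1.45 -0.51  1.42  1.03]
```

Request:
{"op": "step_arm", "data": {"motion": [[0, 0, 0, -12, -26, 5, 0.4], [0, 0, 0, -12, -26, 5, 0.4], [0, 0, 0, -12, -26, 5, 0.4], [0, 0, 0, -12, -26, 5, 0.4], [4.78, 1.54, -1.04, -0.5, -13.6, -1, 0.4], [4.78, 1.54, -1.04, -0.5, -13.6, -1, 0.4], [4.78, 1.54, -1.04, -0.5, -13.6, -1, 0.4], [4.78, 1.54, -1.04, -0.5, -13.6, -1, 0.4], [4.78, 1.54, -1.04, -0.5, -13.6, -1, 0.4], [4.78, 1.54, -1.04, -0.5, -13.6, -1, 0.4]]}}

```text
t: 23.7
ee_pos: [0.5482, -0.1297, 0.2345]
tool_rot: [0.131, 0.557, 0.819, -0.039]
wrist_force: [-0.1, 0.8, -4.2]
gripper_width: 0.0467
```

Request:
{"op": "step_arm", "data": {"motion": [[4.78, 1.54, -1.04, -0.5, -13.6, -1, 0.4], [4.78, 1.54, -1.04, -0.5, -13.6, -1, 0.4], [4.78, 1.54, -1.04, -0.5, -13.6, -1, 0.4], [4.78, 1.54, -1.04, -0.5, -13.6, -1, 0.4], [4.78, 1.54, -1.04, -0.5, -13.6, -1, 0.4], [4.78, 1.54, -1.04, -0.5, -13.6, -1, 0.4], [4.78, 1.54, -1.04, -0.5, -13.6, -1, 0.4], [4.78, 1.54, -1.04, -0.5, -13.6, -1, 0.4], [4.78, 1.54, -1.04, -0.5, -13.6, -1, 0.4], [4.78, 1.54, -1.04, -0.5, -13.6, -1, 0.4]]}}

```text
t: 24.7
ee_pos: [0.5432, -0.266, 0.2242]
tool_rot: [-0.216, 0.621, 0.723, 0.211]
wrist_force: [-0.1, 0.4, -3.2]
gripper_width: 0.047
```

Request:
{"op": "step_arm", "data": {"motion": [[4.78, 1.54, -1.04, -0.5, -13.6, -1, 0.4], [4.78, 1.54, -1.04, -0.5, -13.6, -1, 0.4], [0, 0, 0, 0, 0, -20, 0.4], [0, 0, 0, 0, 0, -20, 0.4], [0, 0, 0, 0, 0, -10, 0.4], [0, 0, 0, 0, 0, 0, 0.4], [0, 0, 0, 0, 0, 0, 0.4]]}}

```text
t: 25.4
ee_pos: [0.5427, -0.2918, 0.172]
tool_rot: [-0.282, 0.619, 0.687, 0.256]
wrist_force: [-0.0, -0.6, -2.0]
gripper_width: 0.0467
```

```bash
python3 shot.py wrist w12; python3 shot.py scene s12; python3 - <<'E'
from cup2 import *
t,M=target(95.9,.5421,-.2993)
chain([("ue",(t+[0,0,.1],M)),("E",(t,M))])
im=cv2.imread("pics/s12.png");cv2.imwrite("pics/s12z.png",cv2.resize(im[60:260,100:300],None,fx=3,fy=3,interpolation=cv2.INTER_CUBIC))
E
```

```text
25.4 [ 0.5427 -0.2918  0.172 ] [-0.2821  0.6194  0.6865  0.2558] [ 0.6416  0.7323  0.0672  1.4159 -0.5547  1.6165  0.964 ] 0.04667137658352958
25.45 [ 0.5428 -0.2921  0.1724] [-0.2817  0.6195  0.6866  0.2559] [ 0.6418  0.732   0.0673  1.4156 -0.5548  1.6166  0.964 ] 0.04662734379956779
ue [ 0.5416 -0.294   0.1254]
  n=2 w/row=[ 0.1   0.08 -0.06] d/row=[ -0.59  -0.85 -23.51] margin=0.43 spd=0.14 err=0.0000
    q=[ 0.65  0.78  0.06  1.43 -0.56  1.56  1.  ]
E [ 0.5416 -0.294   0.0254]
  n=3 w/row=[0. 0. 0.] d/row=[  0.     0.   -33.33] margin=0.43 spd=0.22 err=0.0000
    q=[ 0.65  0.9   0.05  1.45 -0.56  1.44  1.07]
```

View pics/w12.png

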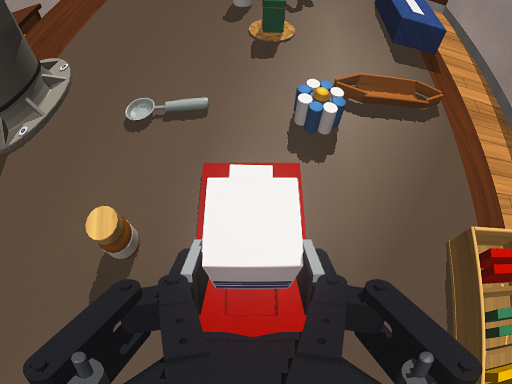

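View pics/s12z.png

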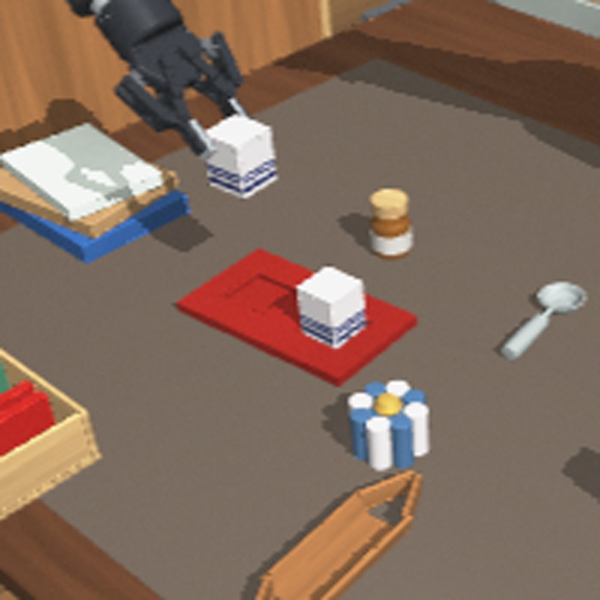

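```bash
python3 - <<'E'
from cup2 import *
d=np.load("w12.npz");ee,rot=d['ee'],d['rot']
im=cv2.imread("pics/w12.png")
f=4
z=cv2.resize(im[155:345,190:315],None,fx=f,fy=f,interpolation=cv2.INTER_CUBIC)
def dr(P,col):
    p=world2pix("wrist",P,ee,rot)
    a=((p-[190,155])*f+1.5).astype(int); cv2.polylines(z,[a.reshape(-1,1,2)],True,col,1)
th=np.radians(5.89);Rt=np.array([[np.cos(th),-np.sin(th)],[np.sin(th),np.cos(th)]])
sq=np.array([(-1,-1),(1,-1),(1,1),(-1,1)])
def tr(c,hx,hy,h): return np.c_[(np.array(c)+sq*[hx,hy])@Rt.T+[.5367,-.2466],np.full(4,h)]
dr(tr((0,0),.065,.115,.012),(255,0,0)); dr(tr((0,-.053),.028,.028,.012),(255,255,0)); dr(tr((0,.053),.024,.024,.065),(0,255,0))
w=rot;M=R.from_quat([w[1],w[2],w[3],w[0]]);b=ee+M.apply(cb);W=M*cm
print(b,W.as_matrix())
for h in(0,.06): dr(np.array([b+W.apply([s[0]*.024,s[1]*.024,h]) for s in sq]),(255,0,255))
cv2.imwrite("pics/w12z.png",z)
E
```

```text
[ 0.5431 -0.297   0.2117] [[ 0.1054 -0.9944  0.0021]
 [-0.9944 -0.1054 -0.0028]
 [ 0.003  -0.0018 -1.    ]]
```

View pics/w12z.png

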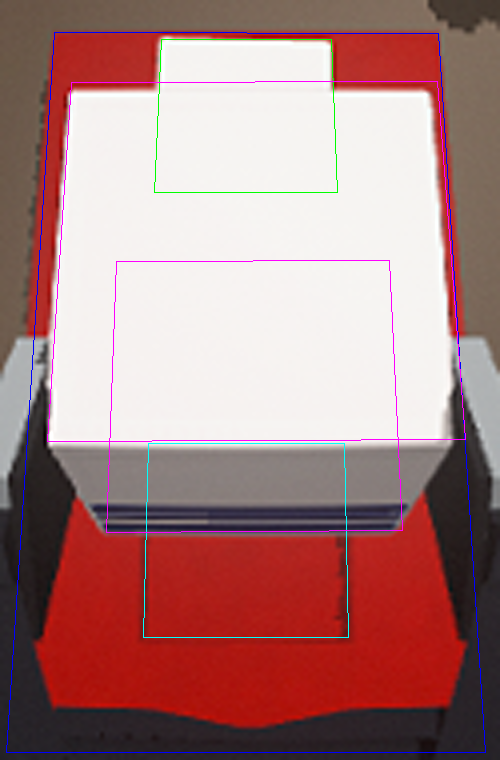

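Request:
{"op": "step_arm", "data": {"motion": [[0.2, 0.2, -0.1, -1.2, -2, -10, 0.4], [0, 0, 0, 0, 0, -25, 0.4], [0, 0, 0, 0, 0, -30, 0.4], [0, 0, 0, 0, 0, -30, 0.4], [0, 0, 0, 0, 0, -20, 0.4], [0, 0, 0, 0, 0, -10, 0.4], [0, 0, 0, 0, 0, -5, 0.4], [0, 0, 0, 0, 0, 0, 0.4], [0, 0, 0, 0, 0, 0, 0.4]]}}

```text
t: 26.4
ee_pos: [0.5415, -0.2949, 0.0421]
tool_rot: [-0.284, 0.62, 0.685, 0.256]
wrist_force: [-0.1, 0.6, -2.6]
gripper_width: 0.0467
```

```bash
python3 shot.py scene s13; python3 shot.py wrist w13; python3 - <<'E'
from cup2 import *
t,M=target(95.9,.5421,-.2993)
chain([("E",(t,M))])
im=cv2.imread("pics/s13.png");cv2.imwrite("pics/s13z.png",cv2.resize(im[100:220,130:270],None,fx=5,fy=5,interpolation=cv2.INTER_CUBIC))
E
```

```text
26.4 [ 0.5415 -0.2949  0.0421] [-0.2838  0.6205  0.6847  0.2563] [ 0.6531  0.8825  0.0563  1.4482 -0.5602  1.4628  1.0538] 0.04667317851916097
26.45 [ 0.5415 -0.295   0.0422] [-0.2837  0.6205  0.6847  0.2563] [ 0.6531  0.8823  0.0563  1.4482 -0.5602  1.4627  1.0538] 0.04691690262288277
E [ 0.5416 -0.294   0.0254]
  n=1 w/row=[-0.02 -0.06  0.03] d/row=[  0.07   0.87 -16.8 ] margin=0.43 spd=0.11 err=0.0000
    q=[ 0.65  0.9   0.05  1.45 -0.56  1.44  1.07]
```

View pics/s13z.png

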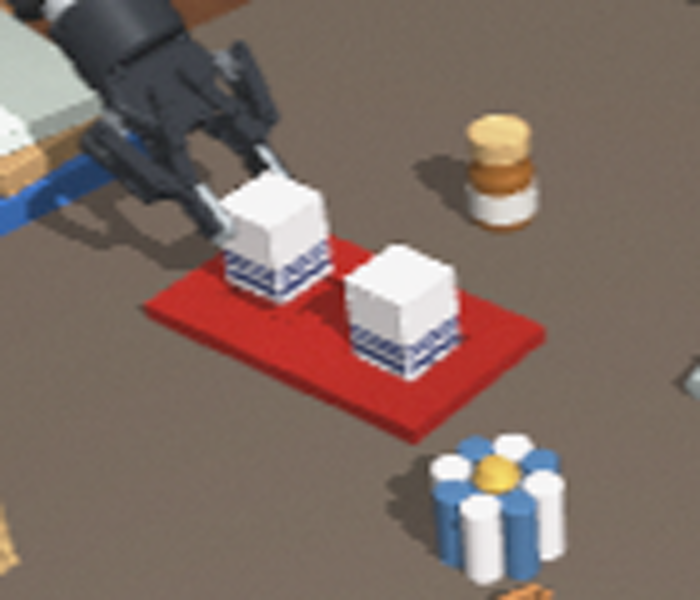

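View pics/w13.png

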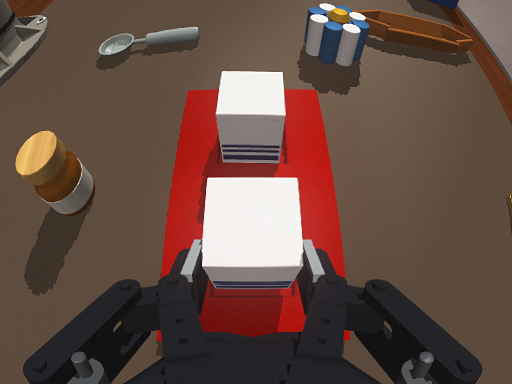

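Request:
{"op": "step_arm", "data": {"motion": [[0, 0, 0, 0, 1, -5, 0.4], [0, 0, 0, 0, 0, -4, 0.4], [0, 0, 0, 0, 0, -3, 0.4], [0, 0, 0, 0, 0, -2, 0.4], [0, 0, 0, 0, 0, 0, 0.4], [0, 0, 0, 0, 0, 0, 0.4]]}}

```text
t: 27.1
ee_pos: [0.541, -0.2935, 0.027]
tool_rot: [-0.284, 0.621, 0.684, 0.256]
wrist_force: [0.0, -0.1, -2.5]
gripper_width: 0.0468
```

Request:
{"op": "step_arm", "data": {"motion": [[0, 0, 0, 0, 0, -1, 0.4], [0, 0, 0, 0, 0, -1, 0.4], [0, 0, 0, 0, 0, 0, 0.4]]}}

```text
t: 27.4
ee_pos: [0.5411, -0.2937, 0.0268]
tool_rot: [-0.285, 0.62, 0.684, 0.257]
wrist_force: [-4.6, -2.6, 14.9]
gripper_width: 0.0467
```

Request:
{"op": "step_arm", "data": {"motion": [[0, 0, 0, 0, 0, 0, 0.65], [0, 0, 0, 0, 0, 0, 0.75], [0, 0, 0, 0, 0, 0, 1], [0, 0, 0, 0, 0, 0, 1], [0, 0, 0, 1, -7, 7, 1], [0, 0, 0, 1, -14, 14, 1], [0, 0, 0, 2, -20, 20, 1], [0, 0, 0, 2, -20, 20, 1], [0, 0, 0, 2, -20, 30, 1], [0, 0, 0, 0, 0, 0, 1]]}}

```text
t: 28.4
ee_pos: [0.5496, -0.3789, 0.12]
tool_rot: [-0.281, 0.622, 0.685, 0.256]
wrist_force: [0.0, 0.0, 0.8]
gripper_width: 0.0856
```

```bash
python3 shot.py scene s14; python3 shot.py wrist w14; python3 - <<'E'
import cv2
im=cv2.imread("pics/s14.png");cv2.imwrite("pics/s14z.png",cv2.resize(im[100:220,130:270],None,fx=5,fy=5,interpolation=cv2.INTER_CUBIC))
E
```

```text
28.4 [ 0.5496 -0.3789  0.12  ] [-0.2812  0.6217  0.6848  0.2558] [ 0.7094  0.8897  0.09    1.2349 -0.5341  1.6704  1.014 ] 0.08563673232360118
28.45 [ 0.5494 -0.3771  0.1181] [-0.2824  0.6212  0.6847  0.256 ] [ 0.7085  0.8908  0.0888  1.2384 -0.5341  1.6681  1.0146] 0.08492371975127172
```

View pics/s14z.png

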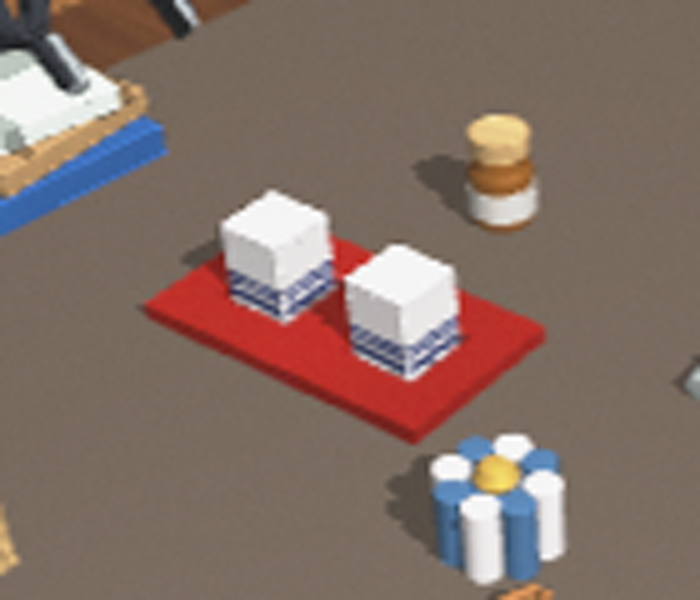

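View pics/w14.png

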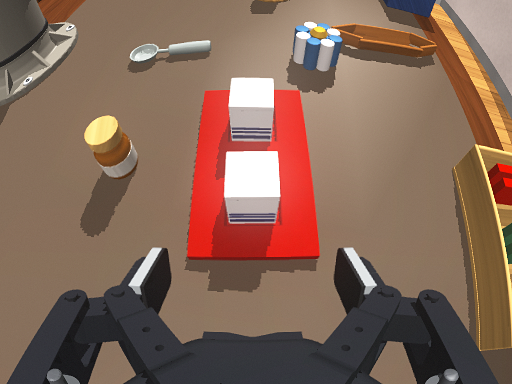

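```bash
cat > ov.py <<'E'
from plan import *
import sys
def ov(cam,png,npz,out,box,f):
    d=np.load(npz);ee,rot=d['ee'],d['rot'];im=cv2.imread(png);x0,x1,y0,y1=box
    z=cv2.resize(im[y0:y1,x0:x1],None,fx=f,fy=f,interpolation=cv2.INTER_CUBIC)
    th=np.radians(5.89);Rt=np.array([[np.cos(th),-np.sin(th)],[np.sin(th),np.cos(th)]])
    sq=np.array([(-1,-1),(1,-1),(1,1),(-1,1)])
    def tr(c,h,zz): return np.c_[(np.array(c)+sq*h)@Rt.T+[.5367,-.2466],np.full(4,zz)]
    def dr(P,col):
        a=((world2pix(cam,P,ee,rot)-[x0,y0])*f+f/2-.5).astype(int); cv2.polylines(z,[a.reshape(-1,1,2)],True,col,1)
    for c in(-.053,.053):
        dr(tr((0,c),.024,.065),(0,200,0)); dr(tr((0,c),.024,.012),(200,0,200))
    cv2.imwrite(out,z)
ov("scene","pics/s14.png","s14.npz","pics/s14o.png",(160,235,125,185),8)
ov("wrist","pics/w14.png","w14.npz","pics/w14o.png",(180,325,65,265),3)
E
python3 ov.py
```

```text
(no output)
```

View pics/s14o.png

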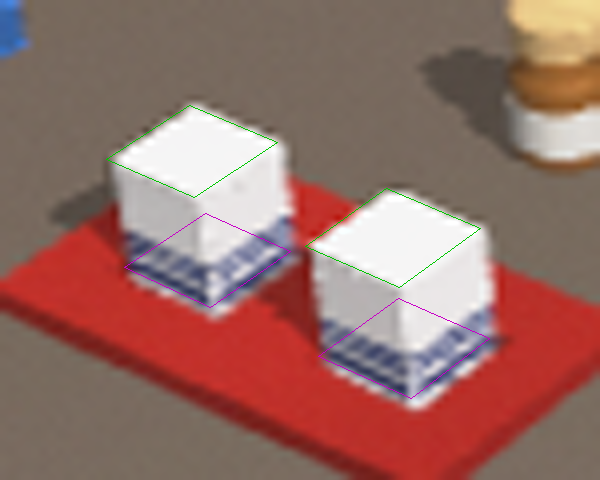

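View pics/w14o.png

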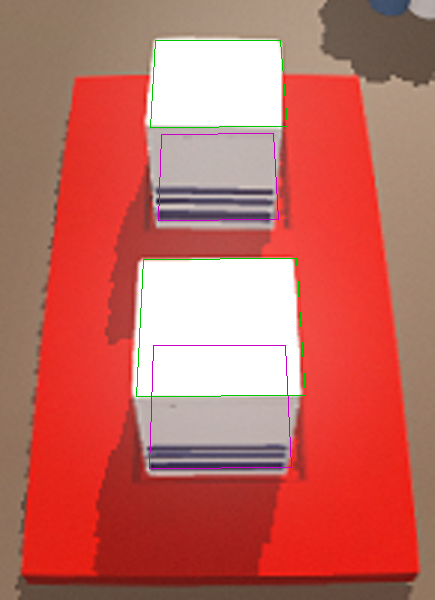

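Request:
{"op": "step_arm", "data": {"motion": [[0, 0, 0, 0, -10, 30, 1], [0, 0, 0, 0, -10, 35, 1], [0, 0, 0, 0, 0, 40, 1], [0, 0, 0, 0, 0, 20, 1], [0, 0, 0, 0, 0, 0, 1], [0, 0, 0, 0, 0, 0, 1]]}}

```text
t: 29.1
ee_pos: [0.549, -0.3939, 0.2404]
tool_rot: [-0.285, 0.62, 0.684, 0.256]
wrist_force: [-0.1, 0.6, -0.5]
gripper_width: 0.0851
```

```bash
python3 shot.py top t15; python3 - <<'E'
from h import *
im=cv2.imread("pics/t15.png")
a=im[80:340,60:460]; cv2.imwrite("pics/t15z.png",cv2.resize(a,None,fx=2,fy=2,interpolation=cv2.INTER_CUBIC))
b,g,r=[im[:,:,i].astype(int) for i in range(3)]
m=(r>180)&(g>140)&(b<110);m[:,:150]=0;m[:,215:]=0;m[:180]=0;m[250:]=0
print("tin",rect(m,"top",.085,None,None))
d=cv2.absdiff(im,cv2.imread("pics/top0.png")).max(2); cv2.imwrite("pics/d15.png",(d>50).astype(np.uint8)*255)
E
```

```text
29.1 [ 0.549  -0.3939  0.2404] [-0.2849  0.6203  0.6844  0.2562] [ 0.7199  0.8115  0.1004  1.1188 -0.542   1.8556  0.9322] 0.08512666145741371
tin ((503.4906005859375, 242.9173126220703), (5.582330703735352, 1.1019970178604126), 27.057573318481445, 3)
```

View pics/t15z.png

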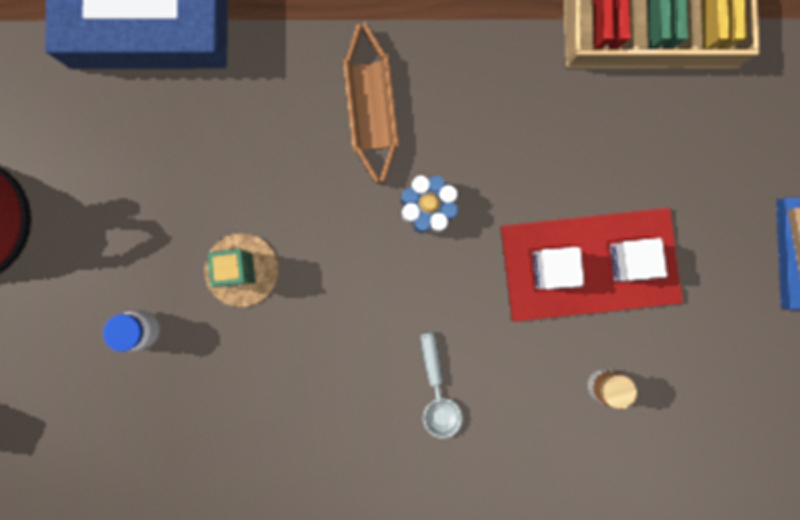

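View pics/d15.png

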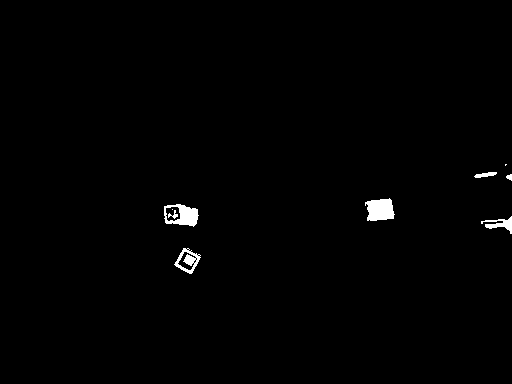

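```bash
python3 - <<'E'
from h import *
from plant import robot
print(pix2world("top",np.array([[226,267.5]])/2+[59.75,79.75],.085), pix2world("top",np.array([[640,260.]])/2+[59.75,79.75],.065))
robot.close_job()
E
```

```text
[[0.5322 0.2297 0.085 ]] [[ 0.5396 -0.2945  0.065 ]]
the job is handed in; nothing more can be done
```

The tea tray is reset and the job handed in at about 29 s of the 72 s allowed.

**What I did**
- I lifted the tin out of recess `pocket_a` and set it upright on the coaster.
- I turned the cup over in two stages. First I gripped it at 45° and laid it on its side. Then I re-gripped it at 45°, turned it mouth-down, lowered it into `pocket_a` until it touched, and let go.

**Last checks**
- **Cup:** it lies flat in the recess. Drawn over the scene and wrist pictures, its outline matches a fully seated cup, with the same small offset as the stored cup shows. The rim made contact about 1.4 mm higher than I had calculated, well below the tray's top surface.
- **Tin:** the top-camera estimate puts it about 2 mm from the coaster's centre. One wrist-camera reading said about 3 mm, but the arm was still settling when I took it. My final automatic colour check for the tin failed because too few pixels matched, so I read its position off the picture by eye.
- **Other things:** comparing the top picture with the first one shows changes only at the tin, the cup, the recess and the robot arm. The stored cup and the other items did not move.
- **Forces and robot:** the highest wrist force reported after any move was about 16 N. The gripper was open and clear of everything at hand-in.

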